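# Change over the thread winder: sleeve to 6, cores out, full reels up, lever on

### The arm

A 7-joint arm with a two-finger parallel gripper is mounted at the origin on the work surface. World frame = base frame: x ahead of the robot, y to its left, z up, the work surface at z = 0. Lengths are in m, angles in rad, forces in N, time in s.
With the tool pointing down it reaches from about 0.425 to 0.825 m from the base axis. Payload 3.6 kg.
Tool frame: the origin (TCP) lies at the very end of the fingers, on their centre line; the grasp point (between the pads) lies 19 mm behind it; z points along the fingers, y is the direction in which the jaws open and shut (so a half turn about z gives the same grasp; the last joint's range is limited). The gripper opens to 85 mm and grips with 20 to 120 N. Pads are 22 mm wide; open, the fingers measure 114 mm over their backs; the gripper's body (76 mm by 85 mm) begins 54 mm behind the grasp point. The pads swing forward as they close: fully open they stand 13 mm farther back than shut.
Start: joints at [-1.294, 0.615, -0.013, 1.423, 0.008, 1.103, -0.04], TCP at [0.194, 0.62, 0.2] pointing down, gripper open.
Joint ranges: [-3.12, 3.12], [-0.3, 2.06], [-1.34, 1.32], [0.26, 2.42], [-1.36, 4.5], [0.01, 1.98], [-2.84, 2.84]. Speed limits (rad/s): [2.79, 2.79, 3.14, 3.14, 3.14, 3.14, 3.14].

### API

Orientations are given as a unit quaternion [x, y, z, w].
In Python, from workcell import sensors, camera, get_calibration, env, spotter gives the robot as it stands.
- The arm moves only by the tool step_arm, never from a script. Its argument "series" is text: rows parted by semicolons, each of 4 numbers parted by spaces: the shift along the tool's x, y, z in m, then the turn about the tool's z in units of 6 degrees (1.0 is 6 degrees). A call has 1 to 5 rows; each row shifts and turns the pose as measured when the row begins, along the tool's axes as they then stand; what a row does not reach is not made up. A row lasts 1/8 s, in which the tool goes at most 62.5 mm and 10.7 degrees, less where a joint would pass 70% of its speed; a pose out of reach is approached as far as the arm can. A call with a gripper value outside its range is refused whole. "claw" is the gripper's target within -1 to 1 (shut at 1, half-way at 0, fully open at -1), set as the call begins (left out, the last holds). The fingers move at their own pace and stop on an object; the grip force is fixed at half the most. Time passes only in rows, so rows that do not move let the fingers close. It gives the time, the measured TCP pose, the force and the opening at its end, in the units of the state.
- sensors.get_state(): the state, without advancing time (a new reading comes with each control period).
- camera(name): name is "scene" or "side" or "wrist"; returns (picture, depth): 384x512x3 uint8, red, green, blue; 384x512 float32, m along the optical axis (not along the pixel's ray), 0 where there is no reading.
- get_calibration(name): a dict with "fx", "fy", "cx", "cy" (pixels), "pose" (4x4, takes a point from camera to world coordinates); the wrist camera has in their place "T_tool_cam" (4x4, takes a point from camera to tool coordinates, whose origin is the TCP and whose axes are the flange's). Camera axes: x right, y down, z forward; pixel columns grow to the right and rows downward; lengths in m; the calibration is good to about 2 mm. A picture is of the moment at which its call begins: read the wrist's pose just before it. get_calibration takes no time and is no camera call.
- env.sign_off(): hands the job in, once; it reports no verdict.
Trained networks look in the newest picture that a camera, given by its name, has taken for a name from the list of things; names that differ only in an ending like _2 or _b are one class to them, and where a whole thing is asked for, a point or a joint stands for the part that bears it (a point fixed in the world has none). Each returns a list of dicts, best first, with "p" (0 to 1); they miss things now and then, are a little off and sometimes report something else, mostly with a low value. They report only what shows in the picture. A call takes as long as a camera call.
- spotter.spot_in(camera, name): "extent" ([left, top, right, bottom] in pixels, round what is visible of it).
The state is a dict: "t": time; "joints": joint angles; "dq": joint speeds; "tau": joint torques, N m; "eef_pos": TCP position; "orientation": TCP orientation; "wrist_force": force on the tool from outside, world axes, zero at the start; "torque": the same for the moment, N m; "gripper_width": finger opening in m.
Only numpy, scipy, OpenCV 4.12 (cv2) and the standard library are available. Lean on these libraries where they do the work, as an engineer would, in place of code of your own. Each camera call takes 0.05 s, during which the arm holds its last target.

### The job

Set up the thread winder for the next run: turn its tension sleeve to 6, take every empty core off the narrow feed ledge and put it into the shallow tray, and stand every full red reel from the table upright on the ledge. Only when all of that is done, push the winder's lever fully over to the back to switch it on. Leave the other things on the table where they are.

Things in the scene. Friction and masses are not known exactly. Their poses are not given: they have to be found in the camera images.
- winder: thread winder fixed to the table: white housing 150 x 200 mm, flat top 70 mm high; origin under its centre on the table; its x points to its back (away from the operator), y to its left. A dark motor cylinder (top 72 mm high) juts out to 136 mm behind the origin. On top stand the tension sleeve (axis at x 0, y +45 mm) and the switch lever (pivot at x 0, y -55 mm)
- sleeve_grip (a point): point on the upright axis of the grey ribbed tension sleeve, 28 mm above the housing top, the height to grip. The sleeve is a round cylinder 48 mm across, from 4 to 48 mm above the housing top, with a white pointer stripe across its top and down its side; it stands on a thin black scale plate 92 mm across, 2 mm thick
- sleeve_pointer (a point): outer end of the white pointer stripe on the sleeve's top, 24 mm from the axis. It points at the number set: the scale plate has nine white ticks 30 degrees apart for 0 to 8, growing clockwise seen from above; those for 0 and 5 are longer and thicker. Tick 0 is 60 degrees clockwise from the winder's x axis, tick 4 straight to the front
- sleeve (a joint): angle of the sleeve, rad: 0 at number 0, grows clockwise seen from above by 0.5236 for each number, up to 4.189 at number 8. It clicks into a spring detent at each number (about 0.25 Nm to pass from one to the next) and settles into the nearest number when let go
- lever (a joint): switch lever of the winder, rad: 0 = off (leaning to the front), 1.0 = on (fully over to the back); stays where it is left, about 1 N at the ball. Its pivot is 22 mm above the housing top
- lever_tip (a point): centre of the black ball, 26 mm across, at the end of the lever, 60 mm from its pivot; about 75 mm above the housing top and 29 mm in front of the pivot when off, 29 mm behind when on; its highest point half way is 95 mm above the housing top
- ledge: narrow feed ledge of bare aluminium fixed to the table: a bar 40 mm deep (its x) and 300 mm long (its y), its flat top 70 mm above the table, on two legs; origin on the table under its centre
- tray: loose shallow open tray of clear, whitish plastic, 170 mm (its x) by 120 mm (its y), 35 mm high, walls 4 mm, floor 4 mm thick, loose (it slides if pushed), on the table at the left; origin at the centre of its underside, 0.4 kg
- reel1: full reel of red thread (2 to 4 of the four are there): thick upright cylinder 50 mm across, 66 mm high with the short white core stub (24 mm across, seen only) on top; the thread is from 5 to 61 mm up; 0.1 to 0.17 kg; origin at the centre of its underside, z along its axis. Starts standing on the table in front of the ledge
- reel2: full reel of red thread (2 to 4 of the four are there): thick upright cylinder 50 mm across, 66 mm high with the short white core stub (24 mm across, seen only) on top; the thread is from 5 to 61 mm up; 0.1 to 0.17 kg; origin at the centre of its underside, z along its axis. Starts standing on the table in front of the ledge
- reel3: full reel of red thread (2 to 4 of the four are there): thick upright cylinder 50 mm across, 66 mm high with the short white core stub (24 mm across, seen only) on top; the thread is from 5 to 61 mm up; 0.1 to 0.17 kg; origin at the centre of its underside, z along its axis. Starts standing on the table in front of the ledge
- reel4: full reel of red thread (2 to 4 of the four are there): thick upright cylinder 50 mm across, 66 mm high with the short white core stub (24 mm across, seen only) on top; the thread is from 5 to 61 mm up; 0.1 to 0.17 kg; origin at the centre of its underside, z along its axis. Starts standing on the table in front of the ledge
- core1: empty white core (2 or 3 of the three are there): thin bare cylinder 24 mm across, 66 mm high, 30 g; origin at the centre of its underside, z along its axis. Starts standing on the ledge
- core2: empty white core (2 or 3 of the three are there): thin bare cylinder 24 mm across, 66 mm high, 30 g; origin at the centre of its underside, z along its axis. Starts standing on the ledge
- core3: empty white core (2 or 3 of the three are there): thin bare cylinder 24 mm across, 66 mm high, 30 g; origin at the centre of its underside, z along its axis. Starts standing on the ledge
- chalk_tin: small flat steel tin 40 mm across, 16 mm high, between the reels and the ledge; origin at its underside; not part of the job, stays where it is
- snips: thread snips, black handle and steel blades, 115 mm long, 16 mm wide, 10 mm high, between the winder and the reels; origin at its underside; not part of the job, stays where it is
- pincushion: blue pincushion 84 mm across, 36 mm high, beyond the ledge; origin at its underside; not part of the job, stays where it is
- tape_case: yellow round tape-measure case 60 mm across, 24 mm high, beyond the ledge; origin at its underside; not part of the job, stays where it is
- button_jar: glass jar with metal cap, 70 mm across, 100 mm high, at the back right; origin at its underside; not part of the job, stays where it is
- bobbin_box: blue box with clear lid, 110 x 80 x 42 mm, at the back left; origin at its underside; not part of the job, stays where it is

How it is judged:
On the way, in this order (a step that is already met when the one before it is completed fails the run):
1. the sleeve is set to 6, every empty core is in the tray and every full reel stands on the ledge, before the lever is pushed (value of joint sleeve between 3.01159 and 3.27159 rad and x of reel1 in the frame of ledge between -0.018 and 0.018 m and y of reel1 in the frame of ledge between -0.15 and 0.15 m and z of reel1 in the frame of ledge between 0.062 and 0.078 m and angle between each of reel1, reel2, reel3, reel4's own z axis and vertical below 0.12 rad and linear speed of each of reel1, reel2, reel3, reel4, core1, core2, core3 below 0.05 m/s and x of reel2 in the frame of ledge between -0.018 and 0.018 m and y of reel2 in the frame of ledge between -0.15 and 0.15 m and z of reel2 in the frame of ledge between 0.062 and 0.078 m and x of reel3 in the frame of ledge between -0.018 and 0.018 m and y of reel3 in the frame of ledge between -0.15 and 0.15 m and z of reel3 in the frame of ledge between 0.062 and 0.078 m and x of reel4 in the frame of ledge between -0.018 and 0.018 m and y of reel4 in the frame of ledge between -0.15 and 0.15 m and z of reel4 in the frame of ledge between 0.062 and 0.078 m and x of core1 in the frame of tray between -0.085 and 0.085 m and y of core1 in the frame of tray between -0.06 and 0.06 m and z of core1 in the frame of tray between -0.005 and 0.06 m and x of core2 in the frame of tray between -0.085 and 0.085 m and y of core2 in the frame of tray between -0.06 and 0.06 m and z of core2 in the frame of tray between -0.005 and 0.06 m and x of core3 in the frame of tray between -0.085 and 0.085 m and y of core3 in the frame of tray between -0.06 and 0.06 m and z of core3 in the frame of tray between -0.005 and 0.06 m), for 0.2 s.
2. then the lever is pushed over to on (value of joint lever above 0.85 rad), for 0.2 s.
At the end, for the whole second after the job is handed in: The sleeve stands at 6 (within 0.13 rad), the lever is on (over 0.85 rad), every full reel that is there stands upright (within 0.12 rad) and still on top of the ledge, its axis within 18 mm of the ledge's centre line, every empty core that is there lies or stands in the tray (all of step 1 and value of joint lever above 0.85 rad); the robot touches nothing.
It fails at once if one of the other things on the table (tin, snips, pincushion, tape case, jar, box) is shoved more than 40 mm from its place (distance of any of chalk_tin, snips, pincushion, tape_case, button_jar, bobbin_box from where it was at the start of the episode above 0.04 m).
Of reel1, reel2, reel3, reel4 only 2 to 4 are there at a start; the rules pass over those that are not, and their reading is None.
Of core1, core2, core3 only 2 to 3 are there at a start; the rules pass over those that are not, and their reading is None.
At some moment in a run one of tray may be knocked a few centimetres aside while the robot is not near it.
It also fails if it takes over 210 s, if anything falls off the work surface, if the arm or the gripper's body presses on something with over 40 N, if the wrist force passes 120 N, or if a joint passes its speed limit or range.

## Working session

There is one attempt and no reset: what is moved stays moved. The work goes in short steps, Python scripts to look and compute and a tool call to move; the robot and the scene stay as the last step left them, time stands still between calls to the robot, and variables do not carry over. Pictures are saved under pics/ and viewed, and the job is handed in when it is done.

Besides the shell and the picture viewer there is one more tool, called after "Emit:" as name(argument=value, ...) on one line, values as JSON. step_arm: Moves the arm, as the interface text tells. Its arguments: {"type":"object","properties":{"series":{"type":"string"},"claw":{"type":"number"}},"required":["series"]}

```bash
mkdir -p pics; ls
python3 - <<'E'
from workcell import sensors, camera, get_calibration
import cv2,numpy as np
print(sensors.get_state())
for n in ["scene","side","wrist"]:
    p,d=camera(n); cv2.imwrite(f"pics/{n}0.png",p[:,:,::-1]); np.savez(f"{n}0.npz",p=p,d=d)
    print(n,get_calibration(n))
E
```

```text
pics
{'t': 0.0, 'joints': array([-1.29448807,  0.61594879, -0.01260728,  1.42494685,  0.00810676,
        1.10336586, -0.04039749]), 'dq': array([-0.00041307, -0.00027561,  0.00081557,  0.00022346,  0.0021032 ,
       -0.00142887, -0.00122963]), 'tau': array([-5.84002773e-04, -4.69223928e+01,  2.58952640e-01, -1.71027178e+01,
        9.89081076e-03,  9.74363677e-03, -9.91477918e-06]), 'eef_pos': array([0.19357449, 0.61960687, 0.19880319]), 'orientation': array([ 1.50794087e-01,  9.88564327e-01, -1.29779428e-03, -1.72778495e-04]), 'wrist_force': array([-0.23302535,  0.34247109, -0.10364143]), 'torque': array([0.00809199, 0.01370207, 0.00375386]), 'gripper_width': 0.0853518400557038}
scene {'fx': 360.95884229924195, 'fy': 360.95884229924195, 'cx': 250.10590964885284, 'cy': 192.2838159361424, 'pose': array([[-0.16734885,  0.79832014, -0.57851475,  1.13168003],
       [ 0.98586454,  0.13068873, -0.10484065,  0.05866711],
       [-0.00809104, -0.58788214, -0.80890613,  0.86950761],
       [ 0.        ,  0.        ,  0.        ,  1.        ]])}
side {'fx': 361.11860970289604, 'fy': 361.11860970289604, 'cx': 253.55214727210216, 'cy': 192.1758729129509, 'pose': array([[ 0.99876417, -0.03231622,  0.03775978,  0.55574492],
       [-0.04968546, -0.63053402,  0.77456969, -0.92100781],
       [-0.00122234, -0.77548856, -0.63136043,  0.84077094],
       [ 0.        ,  0.        ,  0.        ,  1.        ]])}
wrist {'fx': 328.65775747974806, 'fy': 328.65775747974806, 'cx': 255.9587050779618, 'cy': 187.2182794732239, 'T_tool_cam': array([[ 4.40698686e-04, -9.51406101e-01, -3.07938690e-01,
         7.91614167e-02],
       [ 9.99999881e-01,  3.55142156e-04,  3.33878863e-04,
        -5.83705552e-04],
       [-2.08292376e-04, -3.07938801e-01,  9.51406144e-01,
        -1.73912623e-01],
       [ 0.00000000e+00,  0.00000000e+00,  0.00000000e+00,
         1.00000000e+00]])}
```

View pics/scene0.png

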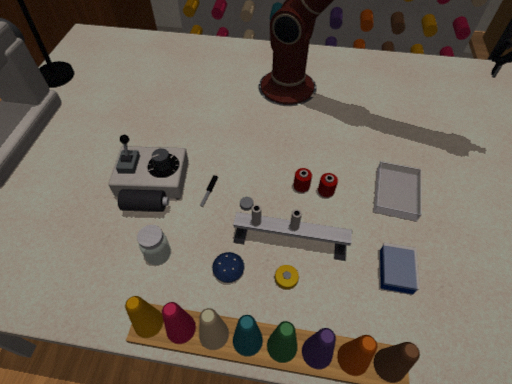

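View pics/side0.png

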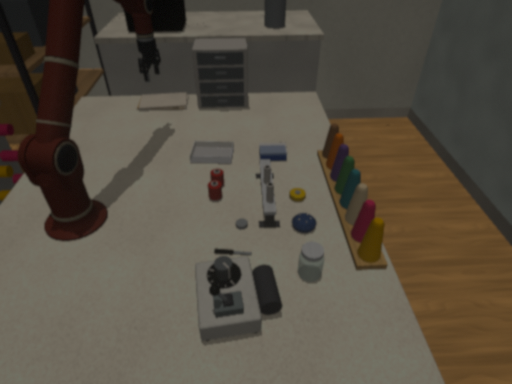

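View pics/wrist0.png

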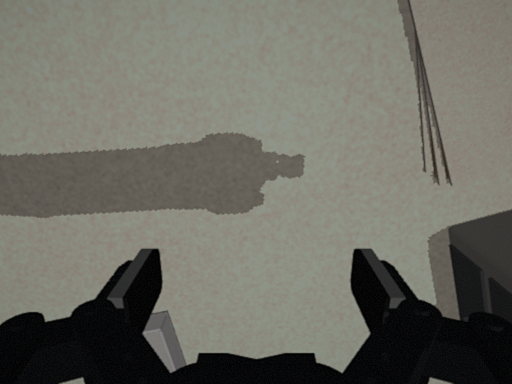

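The scene view shows 2 reels (303,180 and 328,184), 2 cores on the ledge (257,215 and 296,219), the tin (246,203), the snips (209,190) and the winder at left. The side view agrees.

```bash
cat > h.py <<'E'
import numpy as np,cv2
from workcell import sensors, camera, get_calibration, spotter
from scipy.spatial.transform import Rotation as R
def campose(n,st=None):
    c=get_calibration(n)
    if n!="wrist": return c,np.array(c["pose"])
    st=st or sensors.get_state()
    T=np.eye(4);T[:3,:3]=R.from_quat(st["orientation"]).as_matrix();T[:3,3]=st["eef_pos"]
    return c,T@np.array(c["T_tool_cam"])
def shot(n,tag=None):
    st=sensors.get_state(); c,P=campose(n,st); p,d=camera(n)
    if tag: cv2.imwrite(f"pics/{tag}.png",p[:,:,::-1])
    return p,d,c,P
def cloud(d,c,P):
    v,u=np.mgrid[0:d.shape[0],0:d.shape[1]]
    X=np.stack([(u-c["cx"])/c["fx"]*d,(v-c["cy"])/c["fy"]*d,d],-1)
    W=X@P[:3,:3].T+P[:3,3]; W[d<=0]=np.nan
    return W
def onplane(u,v,z,c,P):
    r=P[:3,:3]@np.array([(u-c["cx"])/c["fx"],(v-c["cy"])/c["fy"],1]); 
    return P[:3,3]+r*(z-P[2,3])/r[2]
def pose():
    s=sensors.get_state(); r=R.from_quat(s["orientation"]).as_matrix()
    return s["t"],s["eef_pos"],r,s
def togo(x,y,z,phi=None):
    """shift in tool axes; phi=desired world yaw of tool y (mod 180)"""
    t,p,r,s=pose(); d=r.T@(np.array([x,y,z])-p)
    yaw=np.degrees(np.arctan2(r[1,1],r[0,1]))
    print("t %.2f pos %s yawY %.1f q7 %.2f toolshift %s"%(t,p.round(4),yaw,s["joints"][6],d.round(4)), "tilt",r[:,2].round(3),"w",round(s["gripper_width"],4))
    if phi is not None:
        e=(yaw-phi+90)%180-90
        print("turn deg about tool z",round(e,1),"units",round(e/6,2))
E
python3 - <<'E'
from h import *
np.set_printoptions(precision=4,suppress=True)
out={}
for n in ["scene","side"]:
    p,d,c,P=shot(n); W=cloud(d,c,P); out[n]=(p,W)
    for nm in ["reel1","core1","tray","winder","ledge","sleeve_grip","lever_tip","chalk_tin","snips"]:
        for o in spotter.spot_in(n,nm)[:4]:
            e=o["extent"]; e=[float(x) for x in e]
            u=(e[0]+e[2])/2;v=(e[1]+e[3])/2
            print(n,nm,round(o["p"],2),np.round(e),W[int(v),int(u)])
p,W=out["scene"]
# topdown map combined
im=np.zeros((600,800,3),np.uint8)
hm=np.full((600,800),-1.)
for n in out:
    p,W=out[n]
    X=W.reshape(-1,3);C=p.reshape(-1,3)[:,::-1]
    ok=np.isfinite(X[:,0])&(X[:,2]<.2)&(X[:,2]>-.02)
    X=X[ok];C=C[ok]
    i=((X[:,0]-.3)*1000).astype(int); j=((X[:,1]+.45)*1000).astype(int)
    m=(i>=0)&(i<600)&(j>=0)&(j<800)
    o=np.argsort(X[m][:,2]); 
    im[i[m][o],j[m][o]]=C[m][o]
cv2.imwrite("pics/top.png",cv2.dilate(im,np.ones((3,3))))
E
```

```text
scene reel1 0.86 [318. 172. 339. 201.] [0.4975 0.1652 0.062 ]
scene reel1 0.67 [294. 168. 312. 196.] [0.4895 0.0922 0.0594]
scene core1 0.73 [292. 208. 299. 237.] [0.6611 0.0838 0.1126]
scene core1 0.45 [249. 207. 260. 224.] [ 0.6629 -0.0174  0.1213]
scene core1 0.19 [200. 174. 217. 207.] [ 0.5259 -0.1783  0.0057]
scene tray 0.73 [378. 158. 424. 221.] [0.4283 0.3843 0.0034]
scene winder 0.73 [109. 133. 185. 212.] [ 0.5382 -0.3474  0.0718]
scene ledge 0.6 [232. 214. 352. 259.] [0.6693 0.0796 0.0561]
scene sleeve_grip 0.76 [151. 149. 172. 170.] [ 0.5214 -0.3013  0.1174]
scene sleeve_grip 0.53 [119. 134. 133. 156.] [ 0.4976 -0.4072  0.1347]
scene sleeve_grip 0.24 [380. 243. 420. 292.] [0.7053 0.3515 0.0447]
scene sleeve_grip 0.19 [212. 251. 246. 283.] [nan nan nan]
scene lever_tip 0.67 [121. 134. 132. 156.] [ 0.4976 -0.4072  0.1347]
scene lever_tip 0.44 [377. 163. 426. 220.] [0.4354 0.3867 0.0034]
scene chalk_tin 0.66 [242. 199. 253. 209.] [ 0.5604 -0.0543  0.0165]
scene snips 0.6 [203. 177. 215. 206.] [ 0.5295 -0.1743  0.0064]
side reel1 0.63 [209. 169. 220. 186.] [0.4631 0.1426 0.0513]
side reel1 0.51 [208. 181. 223. 201.] [0.4689 0.0669 0.0465]
side core1 0.69 [263. 183. 271. 199.] [ 0.6425 -0.0242  0.117 ]
side core1 0.43 [266. 166. 273. 182.] [0.6574 0.0744 0.1075]
side core1 0.42 [209. 183. 220. 199.] [0.4656 0.0647 0.0483]
side tray 0.65 [190. 138. 232. 163.] [0.4378 0.4013 0.0037]
side tray 0.53 [211. 248. 252. 256.] [ 0.5229 -0.1791  0.008 ]
side winder 0.84 [192. 253. 282. 343.] [ 0.5381 -0.4026  0.0933]
side ledge 0.6 [259. 160. 280. 228.] [ 0.6486 -0.0304  0.1094]
side sleeve_grip 0.63 [213. 258. 234. 279.] [ 0.5069 -0.3316  0.1166]
side lever_tip 0.61 [211. 286. 227. 302.] [ 0.5    -0.418   0.1339]
side snips 0.49 [210. 251. 254. 255.] [ 0.5227 -0.183   0.0034]
```

View pics/top.png

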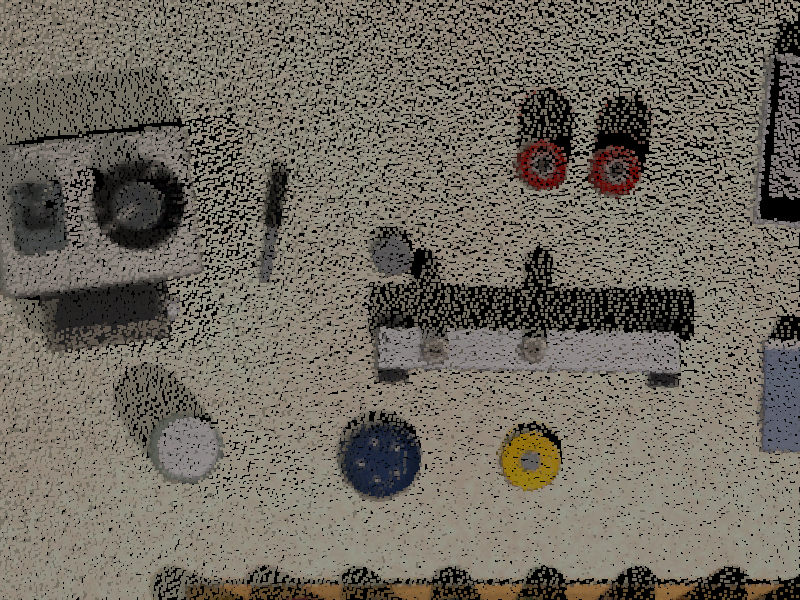

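The top-down map shows everything cleanly: reels at (543,163) and (615,170), cores at (433,350) and (532,350), and the winder at left. Next I fit the poses.

```bash
cat > fit.py <<'E'
from h import *
np.set_printoptions(precision=4,suppress=True)
out={}
for n in ["scene","side"]:
    p,d,c,P=shot(n); W=cloud(d,c,P); out[n]=(p,W)
def sel(n,xr,yr,zr):
    p,W=out[n]; m=(W[...,0]>xr[0])&(W[...,0]<xr[1])&(W[...,1]>yr[0])&(W[...,1]<yr[1])&(W[...,2]>zr[0])&(W[...,2]<zr[1])
    return W[m],p[m]
def rect(X):
    r=cv2.minAreaRect(X[:,:2].astype(np.float32)); return r
def circ(X):
    from scipy.optimize import least_squares
    (cx,cy),rad=cv2.minEnclosingCircle(X[:,:2].astype(np.float32)); return np.array([cx,cy,rad,len(X)])
for n in out:
    print(n)
    for nm,xr,yr,zr in [("winder",(.38,.62),(-.46,-.2),(.063,.076)),("ledge",(.58,.72),(-.1,.25),(.063,.076)),("tray",(.3,.6),(.28,.48),(.028,.042)),("trayfloor",(.3,.6),(.28,.48),(-.02,.042))]:
        X,_=sel(n,xr,yr,zr); r=rect(X); print(nm,len(X),np.array(r[0]),np.array(r[1]),r[2],"zmed",np.median(X[:,2]))
    for nm,xy,zr in [("core",(.65,-.017),(.13,.145)),("core",(.65,.082),(.13,.145)),("reelA",(.463,.093),(.055,.08)),("reelB",(.469,.165),(.055,.08)),("reelA stub",(.463,.093),(.062,.08)),("reelB stub",(.469,.165),(.062,.08)),("sleeve",(.504,-.307),(.112,.125)),("tin",(.55,-.06),(.01,.025))]:
        X,_=sel(n,(xy[0]-.036,xy[0]+.036),(xy[1]-.036,xy[1]+.036),zr)
        if len(X)>3: print(nm,circ(X),"mean",X.mean(0),"zmax",X[:,2].max())
E
python3 fit.py
python3 - <<'E'
import cv2
a=cv2.imread('pics/scene0.png')[125:215,95:200]
b=cv2.imread('pics/side0.png')[245:345,185:290]
a=cv2.resize(a,(525,450),interpolation=cv2.INTER_CUBIC);b=cv2.resize(b,(400,380),interpolation=cv2.INTER_CUBIC)
import numpy as np
o=np.zeros((450,800,3),np.uint8)
a=cv2.resize(a,(400,343));o[:343,:400]=a;o[:380,400:]=b
cv2.imwrite('pics/z.png',cv2.convertScaleAbs(o,alpha=1.6))
E
```

```text
scene
winder 2197 [ 0.5308 -0.3511] [0.1908 0.1995] 6.665502071380615 zmed 0.07010475659561788
ledge 1559 [0.6507 0.0792] [0.2988 0.0435] 88.850830078125 zmed 0.0695752758551359
tray 373 [0.4438 0.3725] [0.1207 0.1734] 84.26494598388672 zmed 0.033635643651673486
trayfloor 5705 [0.45 0.38] [0.2    0.2999] 89.9996337890625 zmed 0.001171899841069357
core [ 0.6518 -0.0132  0.0119 72.    ] mean [ 0.6531 -0.0127  0.1357] zmax 0.13935501249254179
core [ 0.65    0.0847  0.0123 73.    ] mean [0.6512 0.0847 0.1355] zmax 0.13913816894898035
reelA [  0.4659   0.0941   0.0252 199.    ] mean [0.4688 0.0943 0.0618] zmax 0.07009151207613018
reelB [  0.472    0.1671   0.0259 202.    ] mean [0.4749 0.167  0.0616] zmax 0.0690736850988235
reelA stub [ 0.4677  0.0938  0.0232 79.    ] mean [0.466  0.094  0.0649] zmax 0.07009151207613018
reelB stub [ 0.4734  0.1655  0.0235 71.    ] mean [0.4734 0.1674 0.065 ] zmax 0.0690736850988235
sleeve [  0.5073  -0.3091   0.0249 193.    ] mean [ 0.508  -0.3082  0.1175] zmax 0.12129854271979756
tin [  0.5565  -0.056    0.0209 135.    ] mean [ 0.5578 -0.0561  0.0155] zm
[... 440 characters left out ...]
  0.134 ] zmax 0.13571365943786928
core [ 0.6502  0.0815  0.0139 26.    ] mean [0.6498 0.0792 0.1339] zmax 0.13690774002765027
reelA [ 0.4658  0.0868  0.0264 98.    ] mean [0.4658 0.0846 0.06  ] zmax 0.067964670870444
reelB [ 0.4732  0.1619  0.0257 90.    ] mean [0.4718 0.1593 0.0592] zmax 0.06646456458190275
reelA stub [ 0.4661  0.0817  0.0195 24.    ] mean [0.4665 0.0874 0.0643] zmax 0.067964670870444
reelB stub [ 0.4722  0.161   0.0129 17.    ] mean [0.4721 0.1621 0.0636] zmax 0.06646456458190275
sleeve [  0.5059  -0.3142   0.0253 223.    ] mean [ 0.5058 -0.3157  0.1164] zmax 0.11973509910628055
tin [ 0.5568 -0.062   0.0195 84.    ] mean [ 0.5569 -0.0629  0.0137] zmax 0.018235531441796793
```

View pics/z.png

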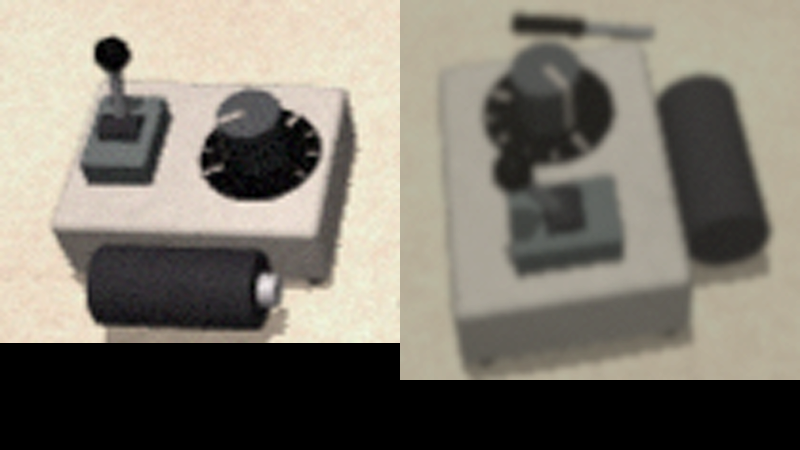

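```bash
cat >> h.py <<'E'
def plan(x,y,z,phi,n,ease=False):
    t,p,r,s=pose(); tgt=np.array([x,y,z])
    yaw=np.degrees(np.arctan2(r[1,1],r[0,1])); e=(yaw-phi+90)%180-90
    rows=[]
    dw=(tgt-p)/n
    for k in range(n):
        a=np.radians(-e*k/n); Rz=R.from_euler('z',a).as_matrix()@r
        d=Rz.T@dw; rows.append("%.3f %.3f %.3f %.2f"%(*d,e/n/6))
    print("t %.2f pos %s yaw %.1f q1 %.2f q7 %.2f z %s w %.4f F %s"%(t,p.round(4),yaw,s["joints"][0],s["joints"][6],r[:,2].round(3),s["gripper_width"],s["wrist_force"].round(1)))
    for i in range(0,n,5): print("; ".join(rows[i:i+5]))
E
python3 -c "
from h import *
plan(.57,.09,.25,0,15)"
```

```text
t 1.25 pos [0.1938 0.6204 0.2   ] yaw 72.7 q1 -1.29 q7 -0.04 z [-0. -0. -1.] w 0.0854 F [-0.1  0.3  0.2]
-0.034 -0.026 -0.003 0.81; -0.037 -0.023 -0.003 0.81; -0.038 -0.020 -0.003 0.81; -0.040 -0.017 -0.003 0.81; -0.041 -0.013 -0.003 0.81
-0.042 -0.010 -0.003 0.81; -0.043 -0.006 -0.003 0.81; -0.043 -0.003 -0.003 0.81; -0.043 0.001 -0.003 0.81; -0.043 0.005 -0.003 0.81
-0.043 0.008 -0.003 0.81; -0.042 0.012 -0.003 0.81; -0.041 0.015 -0.003 0.81; -0.039 0.019 -0.003 0.81; -0.037 0.022 -0.003 0.81
```

Emit:
step_arm(series="-0.034 -0.026 -0.003 0.81; -0.037 -0.023 -0.003 0.81; -0.038 -0.020 -0.003 0.81; -0.040 -0.017 -0.003 0.81; -0.041 -0.013 -0.003 0.81")

```text
t: 1.88
eef_pos: [0.3179, 0.4432, 0.2144]
orientation: [0.358, 0.934, 0.001, -0.002]
wrist_force: [0.7, 0.3, -0.3]
gripper_width: 0.0856
```

Emit:
step_arm(series="-0.042 -0.010 -0.003 0.81; -0.043 -0.006 -0.003 0.81; -0.043 -0.003 -0.003 0.81; -0.043 0.001 -0.003 0.81; -0.043 0.005 -0.003 0.81")

```text
t: 2.5
eef_pos: [0.4446, 0.2598, 0.2304]
orientation: [0.552, 0.834, 0.003, -0.001]
wrist_force: [0.9, 0.6, -0.1]
gripper_width: 0.0853
```

Emit:
step_arm(series="-0.043 0.008 -0.003 0.81; -0.042 0.012 -0.003 0.81; -0.041 0.015 -0.003 0.81; -0.039 0.019 -0.003 0.81; -0.037 0.022 -0.003 0.81")

```text
t: 3.12
eef_pos: [0.569, 0.0735, 0.2462]
orientation: [0.719, 0.695, 0.005, -0.002]
wrist_force: [1.1, -0.5, 0.3]
gripper_width: 0.0852
```

```bash
python3 -c "
from h import *
plan(.57,.09,.25,0,5)"
```

```text
t 3.12 pos [0.569  0.0735 0.2462] yaw -2.0 q1 -0.43 q7 0.01 z [ 0.004  0.009 -1.   ] w 0.0852 F [ 1.1 -0.5  0.3]
0.003 0.000 -0.001 -0.07; 0.003 0.000 -0.001 -0.07; 0.003 0.000 -0.001 -0.07; 0.003 0.000 -0.001 -0.07; 0.003 0.000 -0.001 -0.07
```

```bash
cat > w.py <<'E'
import sys
from h import *
np.set_printoptions(precision=4,suppress=True)
p,d,c,P=shot("wrist",sys.argv[1]); W=cloud(d,c,P); np.savez("w.npz",p=p,W=W)
for nm,z in [("reel1",.066),("core1",.136),("ledge",.07),("chalk_tin",.016)]:
    for o in spotter.spot_in("wrist",nm)[:4]:
        e=[float(x) for x in o["extent"]]; print(nm,round(o["p"],2),np.round(e))
m=np.isfinite(W[...,0])
def S(xr,yr,zr): return W[m&(W[...,0]>xr[0])&(W[...,0]<xr[1])&(W[...,1]>yr[0])&(W[...,1]<yr[1])&(W[...,2]>zr[0])&(W[...,2]<zr[1])]
for nm,xy,zr in [("core",(.65,-.017),(.13,.145)),("core",(.65,.082),(.13,.145)),("reelA",(.463,.093),(.055,.08)),("reelB",(.469,.165),(.055,.08)),("tin",(.55,-.06),(.01,.025))]:
    X=S((xy[0]-.036,xy[0]+.036),(xy[1]-.036,xy[1]+.036),zr)
    if len(X)>3:
        (a,b),r=cv2.minEnclosingCircle(X[:,:2].astype(np.float32)); print(nm,"circ",np.array([a,b,r]),"mean",X.mean(0),len(X))
X=S((.58,.72),(-.1,.25),(.063,.076))
if len(X)>10: print("ledge",cv2.minAreaRect(X[:,:2].astype(np.float32)),np.median(X[:,2]))
E
python3 w.py w1
```

```text
reel1 0.72 [135.  50. 192.  98.]
reel1 0.67 [137. 115. 191. 164.]
core1 0.93 [319. 223. 352. 268.]
ledge 0.59 [291.   0. 356. 273.]
ledge 0.51 [235. 223. 265. 260.]
chalk_tin 0.95 [235. 225. 266. 259.]
core circ [ 0.6501 -0.015   0.0126] mean [ 0.649  -0.0132  0.1357] 442
core circ [0.6483 0.0832 0.0122] mean [0.6477 0.084  0.136 ] 582
reelA circ [0.4642 0.0928 0.025 ] mean [0.4654 0.0937 0.0621] 1592
reelB circ [0.4702 0.1658 0.0251] mean [0.4716 0.1661 0.0622] 1904
tin circ [ 0.5551 -0.058   0.02  ] mean [ 0.5551 -0.0566  0.0157] 628
ledge ((0.6490516066551208, 0.07640116661787033), (0.29839324951171875, 0.04060671105980873), 89.07939910888672) 0.07000770078094223
```

View pics/w1.png

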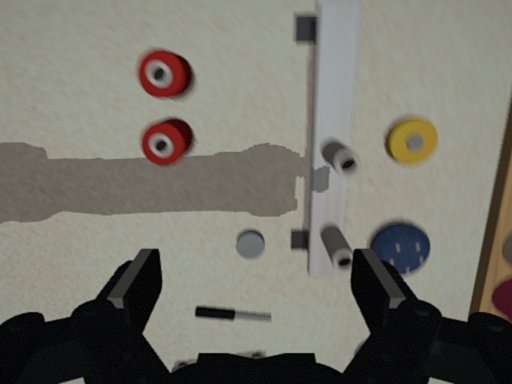

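The wrist view agrees with the scene fits to within 2 mm. Next I grasp the core at (.649,.083).

```bash
python3 -c "
from h import *
plan(.649,.083,.20,0,3)"
```

```text
t 3.38 pos [0.5679 0.0753 0.2457] yaw -1.8 q1 -0.43 q7 0.01 z [ 0.003  0.01  -1.   ] w 0.0850 F [0.1 0.5 0.3]
0.003 0.027 0.015 -0.10; 0.003 0.027 0.015 -0.10; 0.003 0.027 0.015 -0.10
```

Emit:
step_arm(series="0.003 0.027 0.015 -0.10; 0.003 0.027 0.015 -0.10; 0.003 0.027 0.015 -0.10; 0 0 0 0")

```text
t: 3.88
eef_pos: [0.6482, 0.0934, 0.1998]
orientation: [0.702, 0.712, 0.006, -0.006]
wrist_force: [-0.2, -0.2, 0.3]
gripper_width: 0.0853
```

```bash
python3 -c "
from h import *
plan(.649,.083,.106,0,4)"
```

```text
t 3.88 pos [0.6482 0.0934 0.1998] yaw 0.9 q1 -0.37 q7 0.06 z [-0.     0.017 -1.   ] w 0.0853 F [-0.2 -0.2  0.3]
-0.003 0.000 0.023 0.04; -0.003 0.000 0.023 0.04; -0.003 0.000 0.023 0.04; -0.003 0.000 0.023 0.04
```

Emit:
step_arm(series="-0.003 0.000 0.023 0; -0.003 0.000 0.023 0; -0.003 0.000 0.023 0; -0.003 0.000 0.023 0; 0 0 0 0")

```text
t: 4.5
eef_pos: [0.6441, 0.0912, 0.1093]
orientation: [0.698, 0.716, 0.008, -0.008]
wrist_force: [0.7, 0.1, 0.7]
gripper_width: 0.0855
```

```bash
python3 -c "
from h import *
plan(.649,.083,.106,0,2)"
```

```text
t 4.50 pos [0.6441 0.0912 0.1093] yaw 1.5 q1 -0.35 q7 0.11 z [-0.     0.023 -1.   ] w 0.0855 F [0.7 0.1 0.7]
-0.004 0.002 0.002 0.13; -0.004 0.002 0.002 0.13
```

Emit:
step_arm(series="-0.006 0.003 0.002 0.13; -0.003 0.002 0.001 0.1; 0 0 0 0")

```text
t: 4.88
eef_pos: [0.6511, 0.0831, 0.1099]
orientation: [0.706, 0.708, 0.01, -0.006]
wrist_force: [0.2, 0.0, -0.1]
gripper_width: 0.0857
```

```bash
python3 -c "
from h import *
plan(.649,.083,.106,0,1)"
```

```text
t 4.88 pos [0.6511 0.0831 0.1099] yaw 0.1 q1 -0.34 q7 0.11 z [ 0.006  0.024 -1.   ] w 0.0857 F [ 0.2  0.  -0.1]
-0.000 -0.002 0.004 0.02
```

Emit:
step_arm(series="0 -0.002 0.004 0; 0 0 0 0; 0 0 0 0; 0 0 0 0; 0 0 0 0", claw=1)

```text
t: 5.5
eef_pos: [0.6493, 0.0835, 0.1063]
orientation: [0.706, 0.708, 0.011, -0.006]
wrist_force: [0.3, 0.1, 0.2]
gripper_width: -0.0
```

```bash
python3 -c "
from h import *
plan(.649,.083,.2,0,3)"
```

```text
t 5.50 pos [0.6493 0.0835 0.1063] yaw 0.1 q1 -0.34 q7 0.11 z [ 0.007  0.024 -1.   ] w -0.0000 F [0.3 0.1 0.2]
0.001 0.000 -0.031 0.01; 0.001 0.000 -0.031 0.01; 0.001 0.000 -0.031 0.01
```

The gripper closed on nothing, so I look before moving.

```bash
python3 w.py w2; python3 -c "
from h import *
shot('scene','s2'); shot('side','d2')
a=cv2.imread('pics/s2.png')[130:270,180:400]; b=cv2.imread('pics/d2.png')[120:260,180:340]
cv2.imwrite('pics/z2.png',np.hstack([cv2.resize(a,(440,280)),cv2.resize(b,(320,280))]))"
```

```text
reel1 0.71 [  1. 136.  72. 215.]
reel1 0.68 [  0.  42.  68. 114.]
core1 0.64 [250. 324. 263. 356.]
core1 0.61 [232. 188. 278. 248.]
ledge 0.97 [214.   0. 308. 248.]
core circ [0.6488 0.0862 0.0124] mean [0.6489 0.0913 0.1361] 681
reelA circ [0.4695 0.0922 0.0244] mean [0.4795 0.092  0.0606] 1669
reelB circ [0.4824 0.1633 0.0217] mean [0.4902 0.1626 0.0597] 1051
tin circ [ 0.5546 -0.073   0.0053] mean [ 0.5556 -0.0745  0.016 ] 40
ledge ((0.6502269506454468, 0.12892530858516693), (0.15768079459667206, 0.040146004408597946), 89.08233642578125) 0.07004764377740542
```

View pics/w2.png

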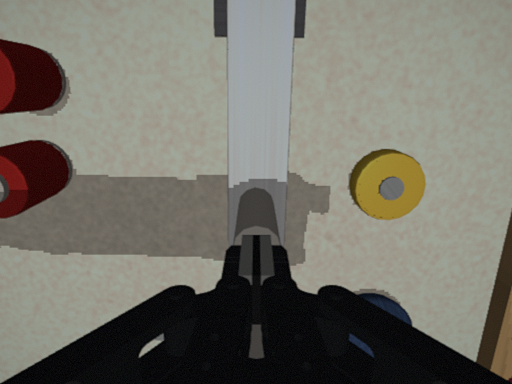

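View pics/z2.png

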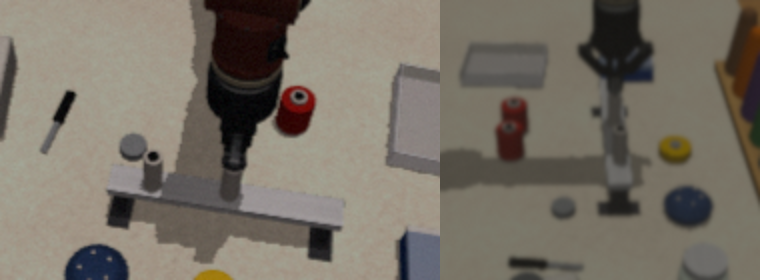

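```bash
python3 -c "
import cv2
a=cv2.imread('pics/w2.png')[170:384,156:356]
cv2.imwrite('pics/z3.png',cv2.convertScaleAbs(cv2.resize(a,(560,600),interpolation=cv2.INTER_CUBIC),alpha=2.5,beta=15))
import numpy as np
W=np.load('w.npz')['W']
for v in range(180,384,10): print(v,W[v,[240,250,256,262,272]].round(3)[:,1:].tolist())
"
```

```text
180 [[0.1, 0.069], [0.1, 0.07], [0.1, 0.07], [0.1, 0.071], [0.1, 0.07]]
190 [[0.093, 0.07], [0.094, 0.074], [0.095, 0.077], [0.094, 0.073], [0.093, 0.071]]
200 [[0.09, 0.082], [0.094, 0.095], [0.095, 0.097], [0.094, 0.094], [0.086, 0.07]]
210 [[0.091, 0.102], [0.094, 0.112], [0.095, 0.115], [0.094, 0.112], [0.09, 0.102]]
220 [[0.091, 0.119], [0.094, 0.126], [0.095, 0.129], [0.094, 0.127], [0.091, 0.118]]
230 [[0.092, 0.134], [0.093, 0.136], [0.093, 0.136], [0.093, 0.137], [0.092, 0.133]]
240 [[0.088, 0.137], [0.093, 0.148], [0.093, 0.147], [0.093, 0.147], [0.088, 0.137]]
250 [[0.093, 0.157], [0.093, 0.156], [0.093, 0.157], [0.093, 0.157], [0.089, 0.149]]
260 [[0.092, 0.164], [0.093, 0.164], [0.092, 0.164], [0.093, 0.166], [0.093, 0.165]]
270 [[0.092, 0.172], [0.092, 0.171], [0.092, 0.172], [0.092, 0.171], [0.093, 0.173]]
280 [[0.093, 0.18], [0.09, 0.175], [0.091, 0.176], [0.09, 0.175], [0.095, 0.183]]
290 [[0.093, 0.185], [0.088, 0.178], [0.086, 0.175], [0.093, 0.185], [0.093, 0.186]]
300 [[0.093, 0.191], [0.088, 0.184], [0.082, 0.175], [0.089, 0.186], [0.093, 0.191]]
310 [[0.093, 0.196], [0.084, 0.184], [0.077, 0.175], [0.085, 0.185], [0.093, 0.196]]
320 [[0.097, 0.206], [0.079, 0.183], [0.073, 0.175], [0.081, 0.185], [0.098, 0.207]]
330 [[0.095, 0.207], [0.076, 0.184], [-0.003, 0.09], [0.076, 0.185], [0.096, 0.209]]
340 [[0.092, 0.208], [0.07, 0.182], [-0.003, 0.101], [0.073, 0.186], [0.094, 0.209]]
350 [[0.089, 0.208], [-0.005, 0.107], [-0.003, 0.109], [-0.004, 0.108], [0.09, 0.209]]
360 [[0.09, 0.213], [0.091, 0.213], [0.09, 0.213], [0.091, 0.213], [0.09, 0.213]]
370 [[0.091, 0.217], [0.091, 0.217], [0.091, 0.217], [0.092, 0.217], [0.092, 0.218]]
380 [[0.092, 0.22], [0.091, 0.219], [0.09, 0.219], [0.091, 0.22], [0.091, 0.22]]
```

View pics/z3.png

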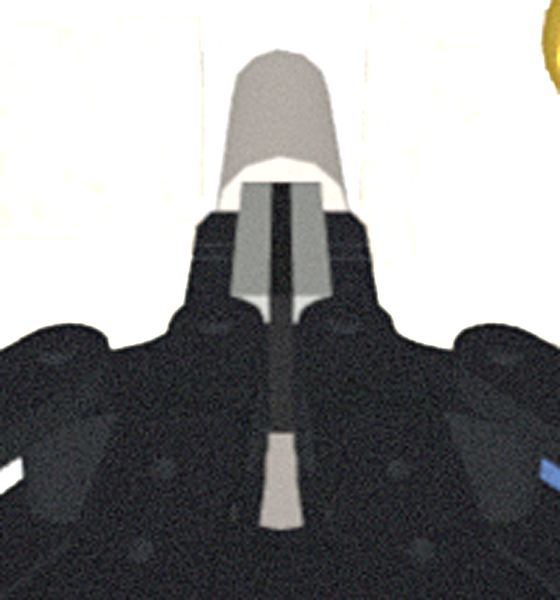

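```bash
python3 -c "
import numpy as np
W=np.load('w.npz')['W']
for v in (225,233,240,250,265): 
  print(v,[(u,W[v,u].round(3).tolist()) for u in range(224,292,4)])
"
python3 -c "
from h import *
p,d,c,P=shot('side');W=cloud(d,c,P)
m=(abs(W[...,0]-.65)<.1)&(abs(W[...,1]-.08)<.06)&(W[...,2]>.09)&(W[...,2]<.25)
ys,xs=np.where(m);print(xs.min(),xs.max(),ys.min(),ys.max())
a=p[90:200,230:310,::-1];cv2.imwrite('pics/z4.png',cv2.convertScaleAbs(cv2.resize(a,(400,550),interpolation=cv2.INTER_CUBIC),alpha=1.8,beta=10))
for v in range(130,192,4): print(v,W[v,268].round(3),W[v,271].round(3))
"
```

```text
225 [(224, [0.62, 0.038, 0.001]), (228, [0.63, 0.067, 0.069]), (232, [0.633, 0.067, 0.069]), (236, [0.638, 0.089, 0.12]), (240, [0.641, 0.092, 0.127]), (244, [0.643, 0.094, 0.132]), (248, [0.645, 0.094, 0.133]), (252, [0.647, 0.095, 0.135]), (256, [0.649, 0.095, 0.135]), (260, [0.651, 0.095, 0.134]), (264, [0.653, 0.094, 0.133]), (268, [0.655, 0.093, 0.131]), (272, [0.657, 0.092, 0.127]), (276, [0.66, 0.086, 0.113]), (280, [0.666, 0.068, 0.07]), (284, [0.669, 0.067, 0.069]), (288, [0.679, 0.038, 0.001])]
233 [(224, [0.62, 0.029, -0.0]), (228, [0.63, 0.061, 0.069]), (232, [0.632, 0.061, 0.069]), (236, [0.639, 0.09, 0.133]), (240, [0.641, 0.091, 0.135]), (244, [0.643, 0.092, 0.137]), (248, [0.645, 0.091, 0.135]), (252, [0.647, 0.091, 0.136]), (256, [0.649, 0.091, 0.136]), (260, [0.651, 0.091, 0.136]), (264, [0.653, 0.091, 0.136]), (268, [0.655, 0.091, 0.136]), (272, [0.657, 0.092, 0.137]), (276, [0.659, 0.09, 0.133]), (280, [0.666, 0.061, 0.07]), (284, [0.669, 0.061, 0.07]), (288, [0.68, 0.03, 0.0])]
240 [(224, [0.62, 0.022, 0.0]), (228, [0.63, 0.056, 0.07]), (232, [0.632, 0.056, 0.07]
[... 1470 characters left out ...]
.039 0.298] [0.656 0.04  0.297]
134 [0.647 0.04  0.284] [0.656 0.043 0.282]
138 [0.647 0.034 0.273] [0.657 0.042 0.268]
142 [0.65  0.069 0.238] [0.659 0.062 0.242]
146 [0.65  0.065 0.226] [0.659 0.058 0.23 ]
150 [0.653 0.086 0.197] [0.661 0.066 0.21 ]
154 [0.653 0.084 0.183] [0.661 0.066 0.194]
158 [0.652 0.071 0.176] [0.661 0.066 0.179]
162 [0.652 0.065 0.164] [0.663 0.074 0.158]
166 [0.652 0.067 0.146] [ 0.685  0.279 -0.003]
170 [0.653 0.069 0.128] [nan nan nan]
174 [0.654 0.071 0.11 ] [0.67  0.129 0.067]
178 [0.654 0.074 0.091] [0.668 0.103 0.068]
182 [0.654 0.071 0.076] [0.666 0.083 0.066]
186 [ 0.645 -0.025  0.134] [ 0.655 -0.027  0.135]
190 [ 0.645 -0.027  0.119] [ 0.655 -0.029  0.12 ]
```

View pics/z4.png

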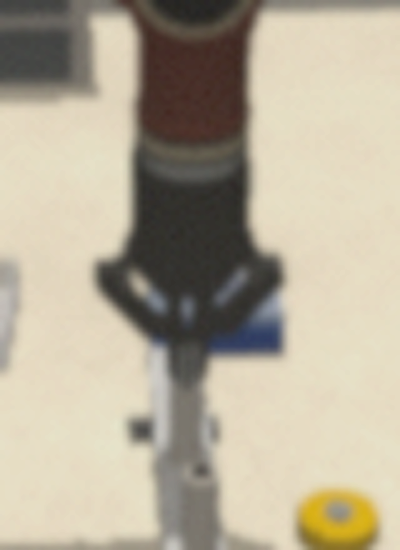

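Emit:
step_arm(series="0 0 -0.015 0; 0 0 -0.02 0; 0 0 -0.02 0; 0 0 0 0")

```text
t: 6.4
eef_pos: [0.6499, 0.0818, 0.166]
orientation: [0.706, 0.708, 0.012, -0.005]
wrist_force: [0.4, 0.6, -0.5]
gripper_width: 0.0001
```

```bash
python3 w.py w3; python3 -c "
from h import *
plan(.649,.083,.2,0,3)
p,d,c,P=shot('side')
a=p[90:200,230:310,::-1];b=cv2.imread('pics/w3.png')
cv2.imwrite('pics/z5.png',np.hstack([b,cv2.convertScaleAbs(cv2.resize(a,(280,384),interpolation=cv2.INTER_CUBIC),alpha=1.8,beta=10)]))"
```

```text
reel1 0.8 [  3.  46.  96. 109.]
reel1 0.69 [ 15. 127.  99. 192.]
core1 0.87 [235. 167. 270. 222.]
core1 0.59 [318. 261. 387. 307.]
ledge 0.86 [220.   0. 295. 247.]
ledge 0.17 [316. 259. 387. 308.]
chalk_tin 0.87 [152. 265. 192. 295.]
core circ [ 0.6502 -0.0191  0.0081] mean [ 0.6498 -0.0189  0.1365] 145
core circ [0.649  0.0834 0.0121] mean [0.6487 0.0843 0.136 ] 984
reelA circ [0.4643 0.0926 0.0254] mean [0.467 0.094 0.062] 2608
reelB circ [0.4709 0.1661 0.0254] mean [0.4733 0.1662 0.062 ] 3251
tin circ [ 0.5552 -0.0577  0.0198] mean [ 0.5545 -0.0493  0.0154] 537
ledge ((0.6501089930534363, 0.11995501816272736), (0.199982151389122, 0.040150489658117294), 89.1792221069336) 0.07002143511759892
t 6.65 pos [0.6475 0.0822 0.1622] yaw 0.1 q1 -0.35 q7 0.09 z [ 0.002  0.024 -1.   ] w -0.0000 F [ 0.6 -0.7  0.2]
0.001 0.001 -0.013 0.01; 0.001 0.001 -0.013 0.01; 0.001 0.001 -0.013 0.01
```

View pics/z5.png

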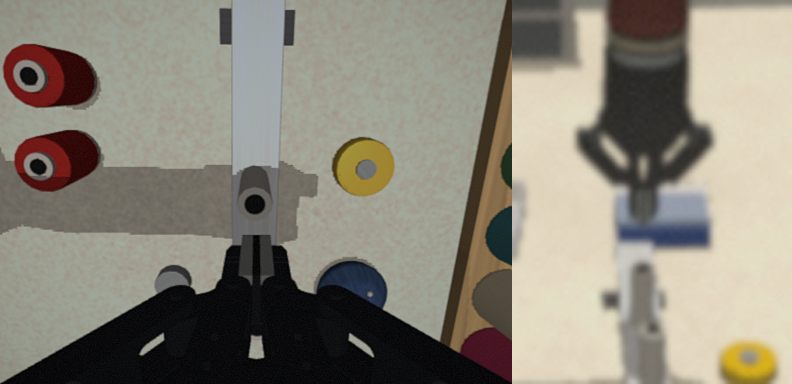

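```bash
python3 -c "
from h import *
c=get_calibration('wrist');T=np.linalg.inv(c['T_tool_cam'])
for q in [(0,0,0),(0.011,0,0),(0.011,0,-.019),(.011,0,-.037)]:
    X=T@np.array([*q,1]);print(q,c['fx']*X[0]/X[2]+c['cx'],c['fy']*X[1]/X[2]+c['cy'])
p,d,c,P=shot('wrist')
v,u=np.mgrid[0:384,0:512]
X=np.stack([(u-c['cx'])/c['fx']*d,(v-c['cy'])/c['fy']*d,d],-1)
t=X@c['T_tool_cam'][:3,:3].T+c['T_tool_cam'][:3,3]
for v in (225,232,236,238,240,244,250,260,270,280,300,320): print(v,t[v,[245,250,256,262]].round(4).tolist())
for n in ('side','scene'):
  p,d,c,P=shot(n);W=cloud(d,c,P)
  m=(np.hypot(W[...,0]-.65,W[...,1]-.082)<.03)&(W[...,2]>.14)&(W[...,2]<.26)
  print(n,np.sort(W[m][:,2])[:12].round(3))
"
```

```text
(0, 0, 0) 256.4943438286231 223.84236593128284
(0.011, 0, 0) 256.51248822065855 206.04291431643958
(0.011, 0, -0.019) 256.5616916828927 219.50064622061947
(0.011, 0, -0.037) 256.6191675809574 235.2209876759851
225 [[-0.0424, -0.01, 0.0914], [-0.0426, -0.0056, 0.092], [-0.0427, -0.0003, 0.0921], [-0.0419, 0.005, 0.0904]]
232 [[-0.0487, -0.01, 0.0905], [-0.0492, -0.0056, 0.0916], [-0.0488, -0.0003, 0.0907], [-0.0493, 0.0051, 0.0917]]
236 [[0.0785, -0.0003, -0.1739], [0.0104, -0.0031, -0.0366], [0.0102, -0.0003, -0.0363], [0.0104, 0.0025, -0.0366]]
238 [[0.0101, -0.0053, -0.0381], [0.0101, -0.003, -0.038], [0.01, -0.0003, -0.0379], [0.0785, -0.0003, -0.1739]]
240 [[0.0104, -0.0052, -0.0407], [0.0102, -0.003, -0.0401], [0.0103, -0.0003, -0.0403], [0.0104, 0.0024, -0.0405]]
244 [[0.0099, -0.0051, -0.0435], [0.0111, -0.0029, -0.0457], [0.011, -0.0003, -0.0455], [0.0103, 0.0024, -0.0441]]
250 [[0.0104, -0.0049, -0.0498], [0.0099, -0.0028, -0.0489], [0.0104, -0.0003, -0.0498], [0.0109, 0.0022, -0.0508]]
260 [[0.0101, -0.0047, -0.0574], [0.0101, -0.0027, -0.0575], [0.0103, -0.0003, -0.0577], [0.0103, 0.0021, -0.0577]]
270 [[0.0104, -0.0044, -0.0653], [0.0099, -0.0026, -0.0645], [0.0111, -0.0003, -0.0664], [0.0111, 0.002, -0.0664]]
280 [[0.0111, -0.0042, -0.0728], [0.0085, -0.0025, -0.069], [0.0091, -0.0003, -0.0698], [0.0079, 0.002, -0.068]]
300 [[0.011, -0.0038, -0.0839], [0.0059, -0.0024, -0.0771], [0.0001, -0.0003, -0.0694], [0.0069, 0.0018, -0.0784]]
320 [[0.0094, -0.0036, -0.0914], [-0.0026, -0.0024, -0.0771], [-0.0093, -0.0003, -0.069], [-0.0012, 0.0018, -0.0787]]
side [0.191 0.191 0.195 0.195 0.197 0.198 0.198 0.198 0.198 0.199 0.199 0.201]
scene [0.192 0.195 0.196 0.196 0.198 0.199 0.201 0.202 0.202 0.203 0.203 0.203]
```

All three cameras agree that the fingers really end 36 mm short of the reported TCP (tool z −0.036), so I'll plan in true fingertip coordinates from here.

```bash
sed -i 's/t,p,r,s=pose(); tgt=np.array(\[x,y,z\])/t,p,r,s=pose(); p=p-.036*r[:,2]; tgt=np.array([x,y,z])/; s/"t %.2f pos %s yaw %.1f q1/"t %.2f TIP %s yaw %.1f q1/' h.py; python3 -c "
from h import *
plan(.649,.083,.165,0,2)"
```

```text
t 6.85 TIP [0.6477 0.0812 0.1985] yaw 0.1 q1 -0.35 q7 0.09 z [ 0.003  0.024 -1.   ] w 0.0001 F [-1.2 -0.8  0.8]
0.001 0.001 0.017 0.01; 0.001 0.001 0.017 0.01
```

Emit:
step_arm(series="0 0 0 0; 0 0 0 0; 0 0 0 0", claw=-1)

```text
t: 7.22
eef_pos: [0.6477, 0.082, 0.162]
orientation: [0.706, 0.708, 0.009, -0.008]
wrist_force: [0.6, 0.5, 0.2]
gripper_width: 0.0547
```

```bash
python3 -c "
from h import *
plan(.649,.083,.106,0,4)"
```

```text
t 7.22 TIP [0.6476 0.0812 0.198 ] yaw 0.1 q1 -0.35 q7 0.09 z [ 0.002  0.024 -1.   ] w 0.0547 F [0.6 0.5 0.2]
-0.000 0.000 0.023 0.01; -0.000 0.000 0.023 0.01; -0.000 0.000 0.023 0.01; -0.000 0.000 0.023 0.01
```

Emit:
step_arm(series="0.001 0 0.023 0; 0 0 0.023 0; 0 0 0.023 0; 0 0 0.023 0; 0 0 0 0")

```text
t: 7.85
eef_pos: [0.6493, 0.0855, 0.0688]
orientation: [0.706, 0.708, 0.01, -0.007]
wrist_force: [0.2, 0.3, 0.6]
gripper_width: 0.0854
```

```bash
python3 -c "
from h import *
plan(.649,.083,.104,0,1)"
```

```text
t 7.85 TIP [0.6491 0.0846 0.1048] yaw 0.1 q1 -0.33 q7 0.12 z [ 0.005  0.024 -1.   ] w 0.0854 F [0.2 0.3 0.6]
-0.002 -0.000 0.001 0.02
```

Emit:
step_arm(series="-0.001 0 0.001 0; 0 0 0 0; 0 0 0 0; 0 0 0 0; 0 0 0 0", claw=1)

```text
t: 8.48
eef_pos: [0.6519, 0.0842, 0.0717]
orientation: [0.706, 0.708, 0.013, -0.004]
wrist_force: [1.2, -0.4, -0.5]
gripper_width: 0.0224
```

```bash
python3 -c "
from h import *
plan(.649,.083,.20,0,3)"
```

```text
t 8.47 TIP [0.6515 0.0833 0.1077] yaw 0.1 q1 -0.33 q7 0.12 z [ 0.012  0.025 -1.   ] w 0.0224 F [ 1.2 -0.4 -0.5]
0.001 -0.000 -0.031 0.01; 0.001 -0.000 -0.031 0.01; 0.001 -0.000 -0.031 0.01
```

Emit:
step_arm(series="0 0 -0.03 0; 0 0 -0.04 0; 0.01 0 -0.02 0; 0 0 0 0")

```text
t: 8.98
eef_pos: [0.6501, 0.0921, 0.1636]
orientation: [0.706, 0.708, 0.012, -0.005]
wrist_force: [-0.8, -0.6, -0.6]
gripper_width: 0.0224
```

```bash
python3 -c "
from h import *
plan(.444,.34,.16,-6,10)
p,d,c,P=shot('scene','s4')
W=cloud(d,c,P);X=W[(W[...,0]>.3)&(W[...,0]<.6)&(W[...,1]>.28)&(W[...,1]<.5)&(W[...,2]>.028)&(W[...,2]<.042)]
print(cv2.minAreaRect(X[:,:2].astype(np.float32)))"
```

```text
t 8.97 TIP [0.6498 0.0912 0.1996] yaw 0.1 q1 -0.36 q7 0.07 z [ 0.01   0.024 -1.   ] w 0.0224 F [-0.8 -0.6 -0.6]
0.025 -0.021 0.004 0.10; 0.025 -0.021 0.004 0.10; 0.024 -0.021 0.004 0.10; 0.024 -0.021 0.004 0.10; 0.024 -0.022 0.004 0.10
0.024 -0.022 0.004 0.10; 0.023 -0.022 0.004 0.10; 0.023 -0.022 0.004 0.10; 0.023 -0.023 0.004 0.10; 0.023 -0.023 0.004 0.10
((0.4444763660430908, 0.37252458930015564), (0.12080484628677368, 0.17428457736968994), 84.47071838378906)
```

View pics/s4.png

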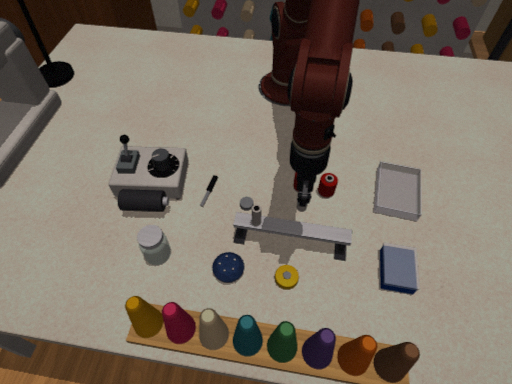

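The core is in the gripper at (304,200) and off the ledge, and the tray at (398,190) hasn't moved.

Emit:
step_arm(series="0.025 -0.021 0.004 0.10; 0.025 -0.021 0.004 0.10; 0.024 -0.021 0.004 0.10; 0.024 -0.021 0.004 0.10; 0.024 -0.022 0.004 0.10")

```text
t: 9.65
eef_pos: [0.5414, 0.2102, 0.1363]
orientation: [0.729, 0.684, 0.004, -0.006]
wrist_force: [-0.1, 0.6, -0.3]
gripper_width: 0.0225
```

Emit:
step_arm(series="0.024 -0.022 0.004 0.10; 0.023 -0.022 0.004 0.10; 0.023 -0.022 0.004 0.10; 0.023 -0.023 0.004 0.10; 0.020 -0.020 0.004 0.10")

```text
t: 10.28
eef_pos: [0.4351, 0.3308, 0.1101]
orientation: [0.749, 0.663, -0.004, -0.006]
wrist_force: [-0.0, -0.6, -1.1]
gripper_width: 0.0227
```

```bash
python3 -c "
from h import *
plan(.444,.34,.12,-6,2)
p,d,c,P=shot('wrist','w4')
W=cloud(d,c,P);X=W[(W[...,0]>.3)&(W[...,0]<.6)&(W[...,1]>.28)&(W[...,1]<.5)&(W[...,2]>.028)&(W[...,2]<.042)]
print(len(X),cv2.minAreaRect(X[:,:2].astype(np.float32)),np.percentile(X[:,1],[1,99]))"
```

```text
t 10.28 TIP [0.4355 0.3307 0.1461] yaw -7.0 q1 -0.94 q7 -0.48 z [-0.013  0.004 -1.   ] w 0.0227 F [-0.  -0.6 -1.1]
0.005 0.004 0.013 -0.08; 0.005 0.004 0.013 -0.08
5315 ((0.44246891140937805, 0.37090396881103516), (0.12075497955083847, 0.1705421805381775), 84.35224914550781) [0.30610868 0.43686285]
```

View pics/w4.png

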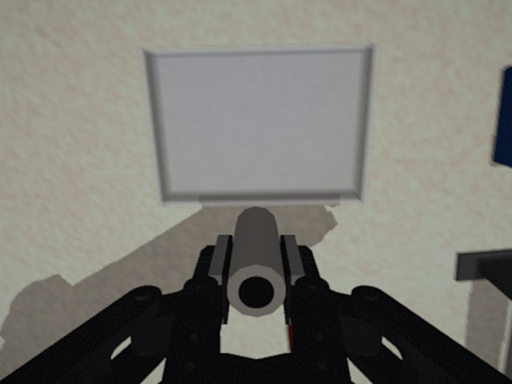

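```bash
python3 -c "
from h import *
plan(.443,.345,.09,-6,3)"
```

```text
t 10.32 TIP [0.4314 0.3349 0.145 ] yaw -6.6 q1 -0.95 q7 -0.49 z [-0.018  0.005 -1.   ] w 0.0227 F [-2.5  1.8 -0.9]
0.004 0.004 0.018 -0.03; 0.004 0.004 0.018 -0.03; 0.004 0.004 0.018 -0.03
```

Emit:
step_arm(series="0.006 0.007 0.014 0; 0.005 0.005 0.014 0; 0 0 0.014 0; 0 0 0 0; 0 0 0 0")

```text
t: 10.95
eef_pos: [0.4451, 0.3406, 0.0607]
orientation: [0.748, 0.663, -0.008, -0.006]
wrist_force: [0.2, 1.3, -1.2]
gripper_width: 0.0224
```

```bash
python3 -c "
from h import *
plan(.443,.345,.045,-6,3)"
```

```text
t 10.95 TIP [0.4458 0.3406 0.0967] yaw -6.9 q1 -0.91 q7 -0.46 z [-0.02  -0.001 -1.   ] w 0.0224 F [ 0.2  1.3 -1.2]
0.001 -0.001 0.017 -0.05; 0.001 -0.001 0.017 -0.05; 0.001 -0.001 0.017 -0.05
```

Emit:
step_arm(series="0.001 -0.001 0.018 0; 0.001 -0.001 0.016 0; 0.001 -0.001 0.012 0; 0 0 0.004 0; 0 0 0 0")

```text
t: 11.58
eef_pos: [0.4434, 0.3442, 0.0107]
orientation: [0.749, 0.663, -0.006, -0.006]
wrist_force: [1.1, -0.3, 0.2]
gripper_width: 0.0223
```

```bash
python3 -c "
from h import *
plan(.443,.345,.043,-6,1)"
```

```text
t 11.57 TIP [0.444  0.3441 0.0467] yaw -6.9 q1 -0.89 q7 -0.43 z [-0.016  0.002 -1.   ] w 0.0223 F [ 1.1 -0.3  0.2]
0.001 -0.001 0.004 -0.16
```

Emit:
step_arm(series="0 0 0.004 0; 0 0 0 0; 0 0 0 0")

```text
t: 11.95
eef_pos: [0.4441, 0.3445, 0.0074]
orientation: [0.749, 0.663, -0.005, -0.006]
wrist_force: [-1.0, 0.1, 0.2]
gripper_width: 0.0223
```

Emit:
step_arm(series="0 0 0 0; 0 0 0 0; 0 0 0 0", claw=0)

```text
t: 12.32
eef_pos: [0.4445, 0.3447, 0.0079]
orientation: [0.749, 0.663, -0.004, -0.006]
wrist_force: [-0.1, -0.2, -0.5]
gripper_width: 0.0431
```

Emit:
step_arm(series="0 0 -0.03 0; 0 0 -0.05 0; 0 0 -0.05 0; -0.03 0.01 -0.01 0; -0.04 0.03 0 0")

```text
t: 12.95
eef_pos: [0.4759, 0.2739, 0.151]
orientation: [0.745, 0.667, -0.004, -0.007]
wrist_force: [1.1, 0.5, -0.3]
gripper_width: 0.0425
```

```bash
python3 -c "
from h import *
plan(.650,-.015,.19,0,9)
shot('scene','s5')
"
```

```text
t 12.95 TIP [0.4765 0.2737 0.187 ] yaw -6.3 q1 -0.83 q7 -0.38 z [-0.016  0.005 -1.   ] w 0.0425 F [ 1.1  0.5 -0.3]
-0.030 0.023 -0.001 -0.12; -0.030 0.022 -0.001 -0.12; -0.030 0.022 -0.001 -0.12; -0.031 0.022 -0.001 -0.12; -0.031 0.021 -0.001 -0.12
-0.031 0.021 -0.001 -0.12; -0.031 0.020 -0.001 -0.12; -0.032 0.020 -0.001 -0.12; -0.032 0.020 -0.001 -0.12
```

View pics/s5.png

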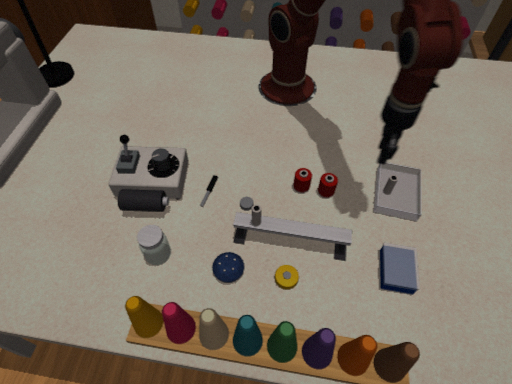

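The core stands in the tray at (390,185). Now for the second core.

Emit:
step_arm(series="-0.030 0.023 -0.001 -0.12; -0.030 0.022 -0.001 -0.12; -0.030 0.022 -0.001 -0.12; -0.031 0.022 -0.001 -0.12; -0.031 0.021 -0.001 -0.12", claw=-1)

```text
t: 13.62
eef_pos: [0.5778, 0.0985, 0.1559]
orientation: [0.727, 0.687, -0.004, -0.004]
wrist_force: [0.2, -0.3, -0.6]
gripper_width: 0.0851
```

Emit:
step_arm(series="-0.031 0.021 -0.001 -0.12; -0.031 0.020 -0.001 -0.12; -0.032 0.020 -0.001 -0.12; -0.022 0.010 -0.001 -0.12; 0 0 0 0")

```text
t: 14.25
eef_pos: [0.6457, -0.0289, 0.1582]
orientation: [0.712, 0.702, -0.005, -0.004]
wrist_force: [0.2, -0.1, 0.4]
gripper_width: 0.0853
```

```bash
python3 -c "
from h import *
plan(.650,-.015,.11,0,4)
"
```

```text
t 14.25 TIP [ 0.6461 -0.0289  0.1942] yaw -0.8 q1 -0.21 q7 0.23 z [-0.012 -0.002 -1.   ] w 0.0853 F [ 0.2 -0.1  0.4]
0.004 0.001 0.021 -0.03; 0.004 0.001 0.021 -0.03; 0.004 0.001 0.021 -0.03; 0.004 0.001 0.021 -0.03
```

Emit:
step_arm(series="0.007 0.002 0.01 0; 0.007 0.002 0.01 0; 0 0.001 0.022 0; 0 0 0.022 0; 0 0 0.018 0")

```text
t: 14.88
eef_pos: [0.6487, -0.0017, 0.0716]
orientation: [0.708, 0.707, -0.003, -0.007]
wrist_force: [0.2, 0.3, 0.3]
gripper_width: 0.0855
```

```bash
python3 -c "
from h import *
plan(.650,-.015,.107,0,1)
"
```

```text
t 14.88 TIP [ 0.6492 -0.0018  0.1076] yaw -0.1 q1 -0.22 q7 0.24 z [-0.014  0.005 -1.   ] w 0.0855 F [0.2 0.3 0.3]
-0.013 0.001 0.001 -0.01
```

Emit:
step_arm(series="-0.007 0 0 0; -0.005 0 0 0; 0 0 0 0")

```text
t: 15.25
eef_pos: [0.6481, -0.0129, 0.0705]
orientation: [0.707, 0.707, -0.004, -0.007]
wrist_force: [-0.3, 0.3, -0.2]
gripper_width: 0.0854
```

```bash
python3 -c "
from h import *
plan(.650,-.015,.107,0,1)
"
```

```text
t 15.25 TIP [ 0.6487 -0.0131  0.1065] yaw 0.0 q1 -0.20 q7 0.26 z [-0.016  0.005 -1.   ] w 0.0854 F [-0.3  0.3 -0.2]
-0.002 0.001 -0.000 0.00
```

Emit:
step_arm(series="-0.001 0 0 0; 0 0 0 0; 0 0 0 0; 0 0 0 0; 0 0 0 0", claw=1)

```text
t: 15.88
eef_pos: [0.6494, -0.0142, 0.0725]
orientation: [0.707, 0.707, -0.002, -0.006]
wrist_force: [0.1, 0.0, -0.0]
gripper_width: 0.0225
```

Emit:
step_arm(series="0 0 -0.03 0; 0 0 -0.04 0; 0.01 0 -0.02 0; 0 0 0 0")

```text
t: 16.38
eef_pos: [0.6495, -0.0042, 0.1634]
orientation: [0.707, 0.707, -0.003, -0.008]
wrist_force: [-1.2, -0.2, -1.1]
gripper_width: 0.0227
```

```bash
python3 -c "
from h import *
plan(.444,.385,.15,-6,14)
p,d,c,P=shot('scene','s6')
W=cloud(d,c,P);X=W[(W[...,0]>.3)&(W[...,0]<.6)&(W[...,1]>.28)&(W[...,1]<.5)&(W[...,2]>.028)&(W[...,2]<.036)]
print(cv2.minAreaRect(X[:,:2].astype(np.float32)))
"
```

```text
t 16.38 TIP [ 0.65   -0.0044  0.1994] yaw -0.0 q1 -0.24 q7 0.21 z [-0.016  0.006 -1.   ] w 0.0227 F [-1.2 -0.2 -1.1]
0.028 -0.015 0.004 0.07; 0.028 -0.015 0.004 0.07; 0.028 -0.015 0.004 0.07; 0.027 -0.015 0.004 0.07; 0.027 -0.015 0.004 0.07
0.027 -0.016 0.004 0.07; 0.027 -0.016 0.004 0.07; 0.027 -0.016 0.004 0.07; 0.027 -0.016 0.004 0.07; 0.027 -0.016 0.004 0.07
0.027 -0.017 0.004 0.07; 0.026 -0.017 0.004 0.07; 0.026 -0.017 0.004 0.07; 0.026 -0.017 0.004 0.07
((0.44383642077445984, 0.37246525287628174), (0.12064370512962341, 0.17413656413555145), 84.23577117919922)
```

Emit:
step_arm(series="0.028 -0.015 0.004 0.07; 0.028 -0.015 0.004 0.07; 0.028 -0.015 0.004 0.07; 0.027 -0.015 0.004 0.07; 0.027 -0.015 0.004 0.07")

```text
t: 17.05
eef_pos: [0.5703, 0.1294, 0.1358]
orientation: [0.725, 0.689, -0.012, -0.009]
wrist_force: [0.4, -0.0, -0.9]
gripper_width: 0.0226
```

Emit:
step_arm(series="0.027 -0.016 0.004 0.07; 0.027 -0.016 0.004 0.07; 0.027 -0.016 0.004 0.07; 0.027 -0.016 0.004 0.07; 0.027 -0.016 0.004 0.07")

```text
t: 17.68
eef_pos: [0.4919, 0.2685, 0.109]
orientation: [0.739, 0.673, -0.02, -0.01]
wrist_force: [-0.0, -0.2, 0.1]
gripper_width: 0.0224
```

Emit:
step_arm(series="0.027 -0.017 0 0.07; 0.026 -0.012 0 0.07; 0.02 -0.01 0 0.07; 0.01 0 0 0; 0 0 0 0")

```text
t: 18.3
eef_pos: [0.4558, 0.3547, 0.1015]
orientation: [0.746, 0.665, -0.027, -0.009]
wrist_force: [0.1, -0.9, -0.9]
gripper_width: 0.0223
```

```bash
python3 -c "
from h import *
plan(.446,.398,.1,-6,2)
p,d,c,P=shot('wrist','w6')
W=cloud(d,c,P);X=W[(W[...,0]>.3)&(W[...,0]<.6)&(W[...,1]>.28)&(W[...,1]<.5)&(W[...,2]>.028)&(W[...,2]<.036)]
print(len(X),cv2.minAreaRect(X[:,:2].astype(np.float32)),np.percentile(X[:,1],[1,99]))"
```

```text
t 18.30 TIP [0.4577 0.3555 0.1374] yaw -6.6 q1 -0.94 q7 -0.49 z [-0.053 -0.022 -0.998] w 0.0223 F [ 0.1 -0.9 -0.9]
0.021 -0.007 0.019 -0.05; 0.021 -0.007 0.019 -0.05
4780 ((0.44264402985572815, 0.3711247742176056), (0.12022300064563751, 0.17029081284999847), 84.27955627441406) [0.30593391 0.43726554]
```

View pics/w6.png

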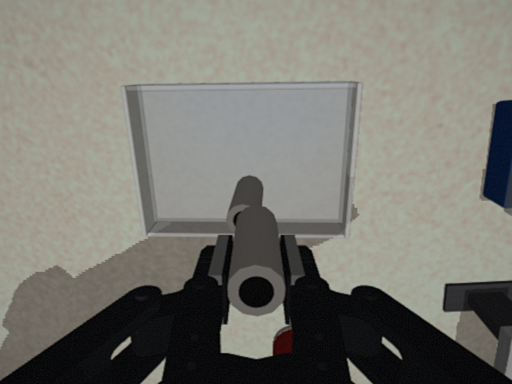

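Emit:
step_arm(series="0.021 -0.006 0.01 0; 0.018 -0.006 0.01 0; 0.004 0 0.01 0; 0 0 0 0; 0 0 0 0")

```text
t: 18.98
eef_pos: [0.4474, 0.398, 0.0677]
orientation: [0.747, 0.664, -0.028, -0.009]
wrist_force: [0.7, -0.0, -0.2]
gripper_width: 0.0224
```

```bash
python3 -c "
from h import *
plan(.446,.398,.047,-6,4)"
```

```text
t 18.98 TIP [0.4493 0.3989 0.1036] yaw -6.8 q1 -0.99 q7 -0.54 z [-0.054 -0.024 -0.998] w 0.0224 F [ 0.7 -0.  -0.2]
0.000 -0.000 0.014 -0.03; 0.000 -0.000 0.014 -0.03; 0.000 -0.000 0.014 -0.03; 0.000 -0.000 0.014 -0.03
```

Emit:
step_arm(series="0 0 0.015 0; 0 0 0.015 0; 0 0 0.014 0; 0 0 0.01 0; 0 0 0 0")

```text
t: 19.6
eef_pos: [0.4446, 0.3947, 0.0098]
orientation: [0.748, 0.663, -0.029, -0.009]
wrist_force: [-0.4, 0.5, -0.2]
gripper_width: 0.0222
```

```bash
python3 -c "
from h import *
plan(.446,.398,.043,-6,1)"
```

```text
t 19.60 TIP [0.4466 0.3956 0.0457] yaw -6.9 q1 -0.97 q7 -0.51 z [-0.055 -0.026 -0.998] w 0.0222 F [-0.4  0.5 -0.2]
0.002 -0.001 0.003 -0.16
```

Emit:
step_arm(series="0 0 0.003 0; 0 0 0 0; 0 0 0 0")

```text
t: 19.98
eef_pos: [0.4455, 0.3952, 0.0076]
orientation: [0.748, 0.663, -0.028, -0.008]
wrist_force: [0.2, 0.5, 0.1]
gripper_width: 0.0226
```

Emit:
step_arm(series="0 0 0 0; 0 0 0 0; 0 0 0 0", claw=0)

```text
t: 20.35
eef_pos: [0.4457, 0.3955, 0.0081]
orientation: [0.748, 0.663, -0.027, -0.008]
wrist_force: [-0.7, -0.2, -0.8]
gripper_width: 0.043
```

Emit:
step_arm(series="0 0 -0.03 0; 0 0 -0.05 0; 0 0 -0.05 0; -0.03 0.00 -0.01 0; -0.05 0.00 0 0")

```text
t: 20.98
eef_pos: [0.4429, 0.3224, 0.1537]
orientation: [0.745, 0.666, -0.027, -0.009]
wrist_force: [1.3, -0.3, -0.6]
gripper_width: 0.0428
```

```bash
python3 -c "
from h import *
plan(.471,.166,.12,0,5)
shot('scene','s7')
"
```

```text
t 20.98 TIP [0.4448 0.3232 0.1896] yaw -6.5 q1 -0.95 q7 -0.48 z [-0.051 -0.022 -0.998] w 0.0428 F [ 1.3 -0.3 -0.6]
-0.030 0.009 0.014 -0.22; -0.030 0.009 0.014 -0.22; -0.031 0.008 0.014 -0.22; -0.031 0.007 0.014 -0.22; -0.031 0.007 0.014 -0.22
```

View pics/s7.png

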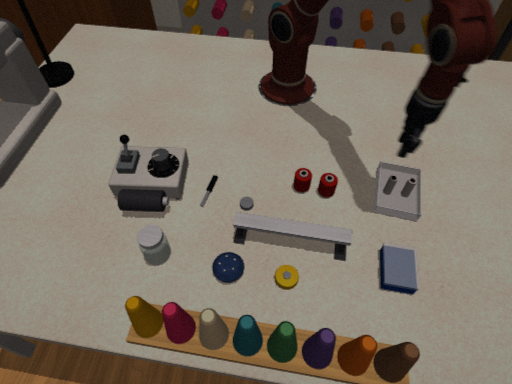

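Both cores stand in the tray at (389,185) and (408,187). Next comes the left reel at (.471,.166).

Emit:
step_arm(series="-0.030 0.009 0.010 -0.2; -0.030 0.009 0.010 -0.2; -0.031 0.008 0.010 -0.2; -0.031 0.007 0.010 -0.2; -0.025 0.004 0.010 -0.2", claw=-1)

```text
t: 21.65
eef_pos: [0.4657, 0.1573, 0.1076]
orientation: [0.712, 0.702, -0.028, -0.008]
wrist_force: [-0.2, 0.0, -0.0]
gripper_width: 0.0855
```

Emit:
step_arm(series="0 0 0 0; 0 0 0 0")

```text
t: 21.9
eef_pos: [0.4656, 0.1558, 0.1074]
orientation: [0.714, 0.7, -0.028, -0.009]
wrist_force: [-0.5, 0.1, 0.1]
gripper_width: 0.0855
```

```bash
python3 -c "
from h import *
plan(.471,.166,.10,0,3)
"
```

```text
t 21.90 TIP [0.4675 0.1568 0.1434] yaw -1.2 q1 -0.64 q7 -0.09 z [-0.053 -0.027 -0.998] w 0.0855 F [-0.5  0.1  0.1]
0.003 0.002 0.014 -0.06; 0.003 0.002 0.014 -0.06; 0.003 0.002 0.014 -0.06
```

Emit:
step_arm(series="0.005 0.003 0.014 -0.06; 0.004 0.002 0.014 -0.06; 0 0 0.014 0; 0 0 0 0; 0 0 0 0")

```text
t: 22.52
eef_pos: [0.468, 0.1683, 0.0613]
orientation: [0.707, 0.707, -0.028, -0.01]
wrist_force: [-0.2, -0.4, -0.0]
gripper_width: 0.0853
```

```bash
python3 w.py w7;python3 -c "
from h import *
plan(.471,.166,.02,0,4)
"
```

```text
reel1 0.98 [214. 254. 289. 355.]
ledge 0.67 [476. 108. 512. 156.]
reelA circ [0.464  0.0933 0.0254] mean [0.4646 0.0974 0.0619] 3820
reelB circ [0.4706 0.1664 0.025 ] mean [0.4708 0.169  0.0621] 5225
t 22.77 TIP [0.4702 0.1691 0.0978] yaw -0.0 q1 -0.63 q7 -0.06 z [-0.052 -0.026 -0.998] w 0.0853 F [ 0.1 -0.3  0.4]
-0.000 0.001 0.019 -0.00; -0.000 0.001 0.019 -0.00; -0.000 0.001 0.019 -0.00; -0.000 0.001 0.019 -0.00
```

View pics/w7.png

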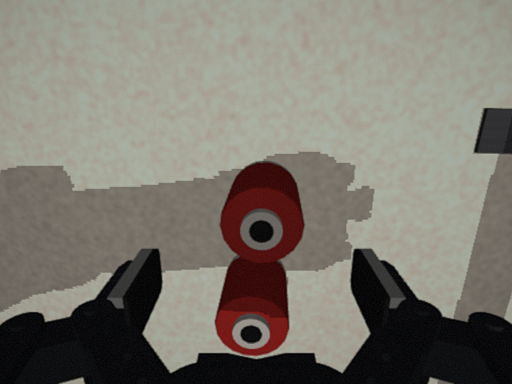

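Emit:
step_arm(series="0 0.001 0.02 0; 0 0.001 0.02 0; -0.001 0.001 0.02 0; 0 0.001 0.015 0; 0 0 0 0")

```text
t: 23.4
eef_pos: [0.4712, 0.166, -0.0132]
orientation: [0.707, 0.707, -0.025, -0.008]
wrist_force: [-0.3, 0.2, -0.2]
gripper_width: 0.0853
```

```bash
python3 -c "
from h import *
plan(.471,.166,.02,0,1)
"
```

```text
t 23.40 TIP [0.4729 0.1668 0.0228] yaw -0.1 q1 -0.57 q7 0.00 z [-0.046 -0.023 -0.999] w 0.0853 F [-0.3  0.2 -0.2]
-0.001 -0.002 0.003 -0.01
```

Emit:
step_arm(series="0 -0.001 0.001 0; 0 0 0 0; 0 0 0 0; 0 0 0 0; 0 0 0 0", claw=1)

```text
t: 24.02
eef_pos: [0.4711, 0.1666, -0.0125]
orientation: [0.707, 0.707, -0.023, -0.008]
wrist_force: [0.6, -0.9, -1.8]
gripper_width: 0.0486
```

Emit:
step_arm(series="0 0 -0.02 0; 0 0 -0.04 0; 0 0 -0.04 0; 0 0 -0.03 0; 0 0 0 0")

```text
t: 24.65
eef_pos: [0.476, 0.1692, 0.1199]
orientation: [0.707, 0.707, -0.025, -0.008]
wrist_force: [0.2, 0.5, -2.1]
gripper_width: 0.0491
```

```bash
python3 -c "
from h import *
plan(.650,.125,.15,0,5)
shot('side','d8')
"
```

```text
t 24.65 TIP [0.4777 0.1701 0.1558] yaw -0.0 q1 -0.66 q7 -0.09 z [-0.046 -0.023 -0.999] w 0.0491 F [ 0.2  0.5 -2.1]
-0.009 0.034 -0.000 -0.00; -0.009 0.034 -0.000 -0.00; -0.009 0.034 -0.000 -0.00; -0.009 0.034 -0.000 -0.00; -0.009 0.034 -0.000 -0.00
```

View pics/d8.png

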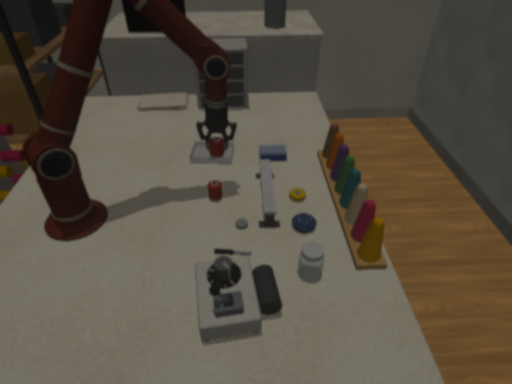

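The reel is held at (217,147) in the side view. Next I carry it to the ledge.

Emit:
step_arm(series="-0.008 0.028 0 0; -0.008 0.034 0 0; -0.008 0.034 0 0; -0.008 0.034 0 0; -0.008 0.025 0 0")

```text
t: 25.32
eef_pos: [0.624, 0.1296, 0.0996]
orientation: [0.705, 0.708, -0.034, -0.016]
wrist_force: [0.3, -0.7, -1.8]
gripper_width: 0.0488
```

Emit:
step_arm(series="0 0.01 0 0; 0 0 0 0; 0 0 0 0")

```text
t: 25.7
eef_pos: [0.631, 0.1289, 0.0938]
orientation: [0.706, 0.707, -0.038, -0.019]
wrist_force: [-0.7, -0.1, -1.8]
gripper_width: 0.0491
```

```bash
python3 -c "
from h import *
plan(.650,.125,.15,0,3)
p,d,c,P=shot('scene','s8');W=cloud(d,c,P)
p2,d2,c2,P2=shot('side');W2=cloud(d2,c2,P2)
for p,W in((p,W),(p2,W2)):
  m=(abs(W[...,0]-.65)<.06)&(abs(W[...,1]-.125)<.06)&(W[...,2]>.1)&(p[...,0]>2*p[...,1].astype(int))&(p[...,0]>60)
  X=W[m];print(len(X),X.mean(0),X.min(0),X.max(0))
"
```

```text
t 25.70 TIP [0.6339 0.1299 0.1296] yaw 0.1 q1 -0.45 q7 0.02 z [-0.081 -0.027 -0.996] w 0.0491 F [-0.7 -0.1 -1.8]
-0.002 0.005 -0.007 0.00; -0.002 0.005 -0.007 0.00; -0.002 0.005 -0.007 0.00
1752 [0.64919153 0.13888864 0.47343439] [0.59006238 0.10144361 0.15513317] [0.68922728 0.17820018 0.52795156]<string>:8: RuntimeWarning: Mean of empty slice.
  ret = um.true_divide(
Traceback (most recent call last):
ValueError: zero-size array to reduction operation minimum which has no identity
```

Emit:
step_arm(series="-0.002 0.009 -0.004 0; -0.001 0.008 0.003 0; 0 0.001 0.008 0")

```text
t: 26.18
eef_pos: [0.6504, 0.1267, 0.0874]
orientation: [0.705, 0.708, -0.036, -0.018]
wrist_force: [-0.2, -0.3, -1.1]
gripper_width: 0.0488
```

```bash
python3 -c "
from h import *
plan(.652,.126,.096,0,2)
shot('side','d9')
"
```

```text
t 26.18 TIP [0.6531 0.1277 0.1232] yaw 0.2 q1 -0.43 q7 0.02 z [-0.077 -0.026 -0.997] w 0.0488 F [-0.2 -0.3 -1.1]
-0.000 0.000 0.014 0.02; -0.000 0.000 0.014 0.02
```

View pics/d9.png

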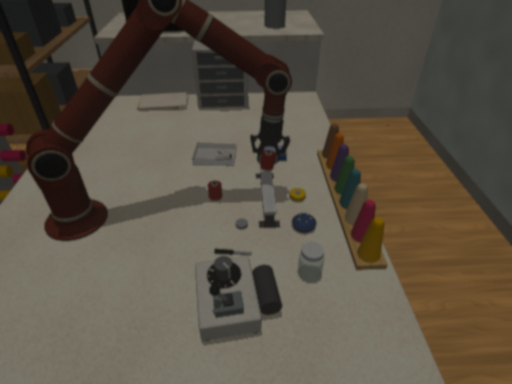

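Emit:
step_arm(series="0 0 0.012 0; 0 0 0.01 0; 0 0 0.005 0")

```text
t: 26.6
eef_pos: [0.6459, 0.126, 0.0578]
orientation: [0.705, 0.708, -0.038, -0.02]
wrist_force: [-5.9, 0.6, 21.0]
gripper_width: 0.0487
```

```bash
python3 -c "
from h import *
plan(.652,.126,.093,0,2)
"
```

```text
t 26.60 TIP [0.6489 0.1269 0.0937] yaw 0.2 q1 -0.43 q7 0.04 z [-0.082 -0.026 -0.996] w 0.0487 F [-5.9  0.6 21. ]
-0.000 0.002 0.000 0.02; -0.000 0.002 0.000 0.02
```

Emit:
step_arm(series="0 0.001 0 0; 0 0 0 0; 0 0 -0.001 0")

```text
t: 26.98
eef_pos: [0.6466, 0.1261, 0.0588]
orientation: [0.705, 0.708, -0.038, -0.02]
wrist_force: [-1.7, -0.9, -1.6]
gripper_width: 0.049
```

```bash
python3 -c "
from h import *
plan(.652,.126,.093,0,2)
"
```

```text
t 26.98 TIP [0.6496 0.127  0.0946] yaw 0.2 q1 -0.43 q7 0.03 z [-0.082 -0.026 -0.996] w 0.0490 F [-1.7 -0.9 -1.6]
-0.000 0.001 0.001 0.02; -0.000 0.001 0.001 0.02
```

Emit:
step_arm(series="0 0 0 0; 0 0 0 0; 0 0 0 0", claw=-1)

```text
t: 27.35
eef_pos: [0.6472, 0.1261, 0.0589]
orientation: [0.705, 0.708, -0.038, -0.02]
wrist_force: [-0.5, -0.2, -0.6]
gripper_width: 0.0852
```

```bash
python3 w.py w9; python3 -c "
from h import *
plan(.652,.126,.19,0,3)
p,d,c,P=shot('scene','s9');W=cloud(d,c,P)
X=W[(W[...,0]>.3)&(W[...,0]<.6)&(W[...,1]>.28)&(W[...,1]<.5)&(W[...,2]>.028)&(W[...,2]<.036)]
print(cv2.minAreaRect(X[:,:2].astype(np.float32)))
"
```

```text
reel1 0.89 [178. 196. 310. 360.]
reel1 0.7 [  0. 191.  66. 287.]
ledge 0.68 [220.  25. 328. 356.]
chalk_tin 0.5 [156. 353. 186. 375.]
core circ [0.6471 0.1178 0.0223] mean [0.6481 0.1116 0.1317] 1909
reelA circ [0.4794 0.0902 0.0199] mean [0.4853 0.0912 0.0593] 731
tin circ [ 0.5646 -0.0424  0.0065] mean [ 0.5654 -0.0419  0.0125] 62
ledge ((0.6494261622428894, 0.13223278522491455), (0.1911197453737259, 0.04194091632962227), 89.04013061523438) 0.0700713804061143
t 27.60 TIP [0.65   0.127  0.0947] yaw 0.2 q1 -0.43 q7 0.03 z [-0.082 -0.026 -0.996] w 0.0854 F [-0.1  0.1 -0.4]
-0.001 -0.002 -0.032 0.01; -0.001 -0.002 -0.032 0.01; -0.001 -0.002 -0.032 0.01
((0.4546859562397003, 0.35904550552368164), (0.12043571472167969, 0.17334987223148346), 84.13075256347656)
```

View pics/w9.png

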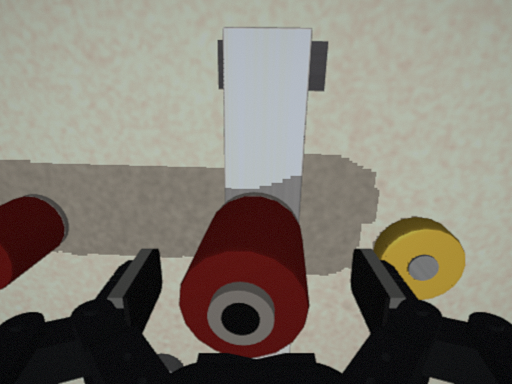

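View pics/s9.png

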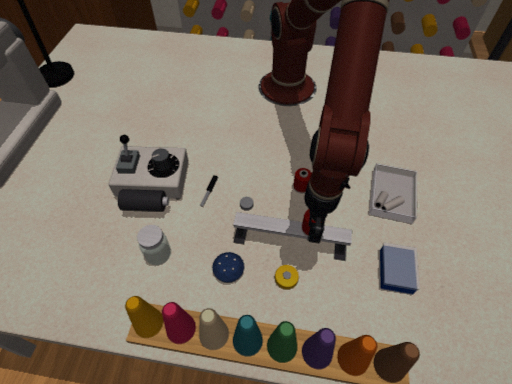

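The reel stands on the ledge. The tray was knocked about 15 mm and the cores tipped over, but both still lie inside it at (380,200) and (393,203).

Emit:
step_arm(series="-0.001 -0.002 -0.032 0; -0.001 -0.003 -0.04 0; 0 -0.003 -0.04 0; 0 0 0 0")

```text
t: 28.15
eef_pos: [0.648, 0.1268, 0.1736]
orientation: [0.705, 0.708, -0.039, -0.02]
wrist_force: [0.8, -0.4, -0.4]
gripper_width: 0.0852
```

```bash
python3 w.py w10; python3 -c "
from h import *
plan(.464,.093,.15,0,5)"
```

```text
reel1 0.97 [228. 151. 296. 228.]
reel1 0.62 [ 57. 158. 129. 219.]
ledge 0.75 [241.  47. 313. 351.]
ledge 0.6 [ 56. 157. 128. 219.]
chalk_tin 0.61 [176. 279. 209. 316.]
core circ [0.6475 0.1173 0.0222] mean [0.6475 0.1114 0.1317] 783
reelA circ [0.4648 0.0927 0.0252] mean [0.4674 0.0948 0.062 ] 1887
tin circ [ 0.5561 -0.0576  0.0203] mean [ 0.5561 -0.0561  0.0157] 725
ledge ((0.6493094563484192, 0.07736023515462875), (0.3004448413848877, 0.04016976058483124), 89.10591888427734) 0.07008555094160002
t 28.40 TIP [0.6477 0.1279 0.2036] yaw 0.2 q1 -0.44 q7 -0.00 z [-0.095 -0.028 -0.995] w 0.0853 F [-0.5 -0.8 -0.2]
-0.006 -0.036 0.014 0.01; -0.006 -0.036 0.014 0.01; -0.007 -0.036 0.014 0.01; -0.007 -0.036 0.014 0.01; -0.007 -0.036 0.014 0.01
```

View pics/w10.png

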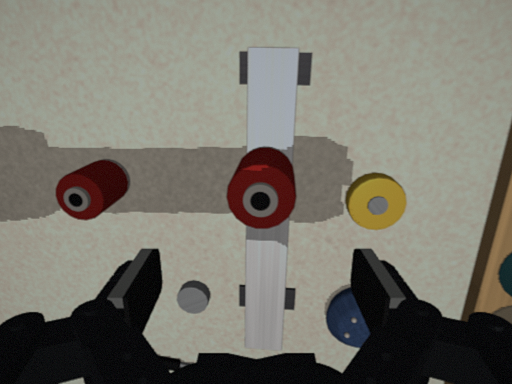

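Emit:
step_arm(series="-0.006 -0.036 0.012 0; -0.006 -0.036 0.012 0; -0.007 -0.036 0.01 0; -0.007 -0.036 0.008 0; -0.007 -0.03 0.006 0")

```text
t: 29.02
eef_pos: [0.4596, 0.0908, 0.1308]
orientation: [0.704, 0.708, -0.048, -0.025]
wrist_force: [0.2, 0.5, -0.2]
gripper_width: 0.0854
```

Emit:
step_arm(series="0 0 0 0; 0 0 0 0")

```text
t: 29.28
eef_pos: [0.4569, 0.0904, 0.1297]
orientation: [0.704, 0.708, -0.049, -0.027]
wrist_force: [0.1, 0.2, -0.7]
gripper_width: 0.0855
```

```bash
python3 -c "
from h import *
plan(.464,.093,.10,0,3)"
```

```text
t 29.27 TIP [0.4608 0.0916 0.1655] yaw 0.2 q1 -0.53 q7 0.03 z [-0.108 -0.032 -0.994] w 0.0855 F [ 0.1  0.2 -0.7]
0.001 0.003 0.022 0.01; 0.001 0.003 0.022 0.01; 0.001 0.003 0.022 0.01
```

```bash
cat > q.py <<'E'
from h import *
t,p,r,s=pose(); print(round(t,2),"tcp",p.round(4),"z",r[:,2].round(4),"q",np.round(s["joints"],4),"dq",np.round(s["dq"],3))
print("tau",np.round(s["tau"],2))
E
python3 q.py
```

```text
29.27 tcp [0.4569 0.0904 0.1297] z [-0.1076 -0.0324 -0.9937] q [-0.5327  0.5121  0.422   1.9401 -0.2472  0.8566  0.0309] dq [ 0.     0.001  0.     0.026  0.002  0.003 -0.001]
tau [ 2.000e-02 -3.577e+01  3.890e+00 -1.177e+01  1.000e-01  3.800e-01
  0.000e+00]
```

Emit:
step_arm(series="0 0 0 0; 0 0 0 0; 0 0 0 0; 0 0 0 0; 0 0 0 0")

```text
t: 29.9
eef_pos: [0.4597, 0.0908, 0.1293]
orientation: [0.704, 0.708, -0.049, -0.026]
wrist_force: [-0.4, -0.0, -0.3]
gripper_width: 0.0854
```

```bash
python3 q.py
```

```text
29.9 tcp [0.4597 0.0908 0.1293] z [-0.1054 -0.033  -0.9939] q [-0.5322  0.5155  0.4218  1.9348 -0.2475  0.8565  0.031 ] dq [ 0.001  0.001  0.001 -0.004 -0.001  0.001 -0.001]
tau [ -0.   -35.7    3.89 -12.21   0.09   0.32  -0.  ]
```

Emit:
step_arm(series="0.001 0.003 0.035 0; 0.001 0.003 0.035 0; 0 0 0 0; 0 0 0 0")

```text
t: 30.4
eef_pos: [0.4607, 0.091, 0.0592]
orientation: [0.704, 0.708, -0.047, -0.024]
wrist_force: [0.2, -0.1, 0.3]
gripper_width: 0.0858
```

```bash
python3 q.py;python3 -c "
from h import *
plan(.464,.093,.02,0,3)"
```

```text
30.4 tcp [0.4607 0.091  0.0592] z [-0.1005 -0.0318 -0.9944] q [-0.4887  0.6224  0.3661  1.9996 -0.3145  0.6831  0.0875] dq [-0.002  0.008 -0.     0.007 -0.003  0.006  0.004]
tau [-2.000e-02 -3.745e+01  3.850e+00 -9.260e+00  8.000e-02  3.100e-01
  0.000e+00]
t 30.40 TIP [0.4643 0.0922 0.095 ] yaw 0.2 q1 -0.49 q7 0.09 z [-0.1   -0.032 -0.994] w 0.0858 F [ 0.2 -0.1  0.3]
0.001 0.002 0.025 0.01; 0.001 0.002 0.025 0.01; 0.001 0.002 0.025 0.01
```

Emit:
step_arm(series="0.001 0.002 0.025 0; 0.001 0.002 0.025 0; 0.001 0.002 0.024 0; 0 0 0 0; 0 0 0 0")

```text
t: 31.02
eef_pos: [0.4669, 0.0932, -0.0096]
orientation: [0.704, 0.709, -0.04, -0.02]
wrist_force: [0.6, -0.2, 0.4]
gripper_width: 0.0856
```

```bash
python3 -c "
from h import *
plan(.466,.093,.02,0,1)"
```

```text
t 31.02 TIP [0.4699 0.0942 0.0262] yaw 0.3 q1 -0.44 q7 0.14 z [-0.084 -0.028 -0.996] w 0.0856 F [ 0.6 -0.2  0.4]
-0.001 -0.003 0.007 0.05
```

Emit:
step_arm(series="-0.001 -0.006 0.005 0; 0 0 0 0; 0 0 0 0")

```text
t: 31.4
eef_pos: [0.4616, 0.0923, -0.012]
orientation: [0.704, 0.709, -0.038, -0.019]
wrist_force: [-0.7, -0.3, 0.3]
gripper_width: 0.0853
```

```bash
python3 -c "
from h import *
plan(.463,.093,.02,0,1)"
```

```text
t 31.40 TIP [0.4644 0.0932 0.0239] yaw 0.3 q1 -0.43 q7 0.15 z [-0.08  -0.027 -0.996] w 0.0853 F [-0.7 -0.3  0.3]
-0.000 -0.001 0.004 0.05
```

Emit:
step_arm(series="0 -0.001 0.001 0; 0 0 0 0; 0 0 0 0; 0 0 0 0; 0 0 0 0", claw=1)

```text
t: 32.02
eef_pos: [0.4617, 0.0924, -0.0118]
orientation: [0.704, 0.709, -0.037, -0.018]
wrist_force: [0.1, -0.9, -0.0]
gripper_width: 0.0494
```

Emit:
step_arm(series="0 -0.001 -0.025 0; 0 -0.002 -0.025 0; 0 -0.002 -0.025 0; 0 -0.002 -0.025 0; 0 -0.002 -0.02 0")

```text
t: 32.65
eef_pos: [0.4591, 0.0952, 0.1086]
orientation: [0.704, 0.708, -0.041, -0.021]
wrist_force: [0.2, 0.2, -0.9]
gripper_width: 0.0491
```

```bash
python3 q.py; python3 -c "
from h import *
plan(.652,.03,.15,0,10)"
```

```text
32.65 tcp [0.4591 0.0952 0.1086] z [-0.0866 -0.0287 -0.9958] q [-0.5348  0.5379  0.4132  1.972  -0.2762  0.7809  0.0483] dq [-0.124 -0.248  0.138 -0.143  0.157  0.402 -0.143]
tau [  0.6  -35.77   3.93 -11.34   0.     0.07   0.09]
t 32.65 TIP [0.4622 0.0962 0.1444] yaw 0.3 q1 -0.53 q7 0.05 z [-0.087 -0.029 -0.996] w 0.0491 F [ 0.2  0.2 -0.9]
-0.007 0.019 -0.002 0.00; -0.007 0.019 -0.002 0.00; -0.007 0.019 -0.002 0.00; -0.007 0.019 -0.002 0.00; -0.007 0.019 -0.002 0.00
-0.007 0.019 -0.002 0.00; -0.007 0.019 -0.002 0.00; -0.007 0.019 -0.002 0.00; -0.007 0.019 -0.002 0.00; -0.007 0.019 -0.002 0.00
```

Emit:
step_arm(series="-0.007 0.019 -0.003 0; -0.007 0.019 -0.003 0; -0.007 0.019 -0.003 0; -0.007 0.019 -0.003 0; -0.007 0.019 -0.003 0")

```text
t: 33.28
eef_pos: [0.5545, 0.062, 0.1155]
orientation: [0.703, 0.71, -0.042, -0.023]
wrist_force: [-0.5, -0.3, -1.1]
gripper_width: 0.0495
```

Emit:
step_arm(series="-0.007 0.019 -0.003 0; -0.007 0.019 -0.003 0; -0.007 0.019 -0.003 0; -0.007 0.019 -0.003 0; -0.004 0.012 -0.003 0")

```text
t: 33.9
eef_pos: [0.6435, 0.0301, 0.1184]
orientation: [0.703, 0.709, -0.046, -0.026]
wrist_force: [-0.0, 1.0, -1.0]
gripper_width: 0.0494
```

```bash
python3 q.py; python3 -c "
from h import *
plan(.652,.03,.13,0,2)"
```

```text
33.9 tcp [0.6435 0.0301 0.1184] z [-0.1008 -0.0281 -0.9945] q [-0.305   0.7681  0.4028  1.4371 -0.2781  1.0984  0.1574] dq [ 0.099  0.138 -0.011 -0.326 -0.005  0.213  0.02 ]
tau [-2.700e-01 -5.081e+01  5.790e+00 -1.498e+01  1.500e-01  1.600e-01
 -1.000e-02]
t 33.90 TIP [0.6471 0.0311 0.1542] yaw 0.4 q1 -0.30 q7 0.16 z [-0.101 -0.028 -0.995] w 0.0494 F [-0.  1. -1.]
-0.000 0.004 0.012 0.04; -0.000 0.004 0.012 0.04
```

Emit:
step_arm(series="0 0.002 0.018 0; 0 0.002 0.018 0; 0 0.001 0.012 0; 0 0 0 0")

```text
t: 34.4
eef_pos: [0.6396, 0.0293, 0.0631]
orientation: [0.703, 0.709, -0.048, -0.029]
wrist_force: [0.5, -0.0, -1.8]
gripper_width: 0.0496
```

```bash
python3 q.py; python3 -c "
from h import *
plan(.652,.03,.096,0,2)"
```

```text
34.4 tcp [0.6396 0.0293 0.0631] z [-0.1093 -0.0278 -0.9936] q [-0.2948  0.8278  0.3823  1.4865 -0.3009  0.9997  0.1756] dq [-0.004 -0.007  0.003 -0.005 -0.003 -0.008  0.003]
tau [ 1.700e-01 -5.094e+01  5.840e+00 -1.385e+01  1.400e-01  3.100e-01
  1.000e-02]
t 34.40 TIP [0.6436 0.0303 0.0988] yaw 0.4 q1 -0.29 q7 0.18 z [-0.109 -0.028 -0.994] w 0.0496 F [ 0.5 -0.  -1.8]
-0.000 0.004 0.001 0.03; -0.000 0.004 0.001 0.03
```

Emit:
step_arm(series="0 0.007 -0.002 0; 0 0.002 0.001 0; 0 0 0.001 0")

```text
t: 34.78
eef_pos: [0.6504, 0.0297, 0.0634]
orientation: [0.703, 0.709, -0.047, -0.028]
wrist_force: [-0.2, 0.1, -2.0]
gripper_width: 0.0492
```

```bash
python3 q.py; python3 -c "
from h import *
plan(.652,.03,.096,0,2)"
```

```text
34.77 tcp [0.6504 0.0297 0.0634] z [-0.1063 -0.0277 -0.994 ] q [-0.2904  0.8407  0.3823  1.4538 -0.3016  1.0162  0.1727] dq [ 0.002  0.003 -0.001 -0.001 -0.003 -0.016  0.002]
tau [-2.000e-02 -5.205e+01  5.880e+00 -1.428e+01  1.400e-01  3.500e-01
 -0.000e+00]
t 34.77 TIP [0.6542 0.0307 0.0991] yaw 0.5 q1 -0.29 q7 0.17 z [-0.106 -0.028 -0.994] w 0.0492 F [-0.2  0.1 -2. ]
-0.000 -0.001 0.002 0.04; -0.000 -0.001 0.002 0.04
```

Emit:
step_arm(series="0 -0.002 0.003 0; 0 0 0.002 0")

```text
t: 35.02
eef_pos: [0.6479, 0.0295, 0.059]
orientation: [0.703, 0.709, -0.047, -0.028]
wrist_force: [-0.3, 0.1, -1.0]
gripper_width: 0.0495
```

```bash
python3 q.py|head -1; python3 -c "
from h import *
plan(.652,.03,.096,0,2)"
```

```text
35.02 tcp [0.6479 0.0295 0.059 ] z [-0.1053 -0.0276 -0.9941] q [-0.2906  0.8419  0.3805  1.4661 -0.3036  1.0019  0.1753] dq [ 0.002  0.014 -0.005  0.01  -0.008 -0.037  0.008]
t 35.02 TIP [0.6517 0.0305 0.0947] yaw 0.4 q1 -0.29 q7 0.18 z [-0.105 -0.028 -0.994] w 0.0495 F [-0.3  0.1 -1. ]
-0.000 0.000 -0.001 0.04; -0.000 0.000 -0.001 0.04
```

Emit:
step_arm(series="0 0 0.0015 0; 0 0 0 0")

```text
t: 35.28
eef_pos: [0.6481, 0.0295, 0.0589]
orientation: [0.703, 0.709, -0.046, -0.027]
wrist_force: [0.1, -0.8, -0.5]
gripper_width: 0.0494
```

Emit:
step_arm(series="0 0 0 0; 0 0 0 0; 0 0 0 0; 0 0 0 0", claw=-1)

```text
t: 35.78
eef_pos: [0.6483, 0.0293, 0.0587]
orientation: [0.703, 0.709, -0.046, -0.027]
wrist_force: [-0.3, 0.4, 0.4]
gripper_width: 0.0855
```

```bash
python3 q.py|head -1; python3 -c "
from h import *
plan(.652,.03,.2,0,4)
p,d,c,P=shot('wrist','w11');W=cloud(d,c,P)
m=(abs(W[...,0]-.65)<.06)&(abs(W[...,1]-.03)<.045)&(W[...,2]>.125)&(W[...,2]<.145)
X=W[m];print(len(X),X.mean(0),cv2.minEnclosingCircle(X[:,:2].astype(np.float32)),X[:,2].min(),X[:,2].max())
"
```

```text
35.77 tcp [0.6483 0.0293 0.0587] z [-0.1037 -0.0275 -0.9942] q [-0.2903  0.8419  0.3803  1.4668 -0.304   0.9996  0.1758] dq [-0.002  0.002  0.    -0.001 -0.002 -0.001  0.   ]
t 35.77 TIP [0.652  0.0303 0.0945] yaw 0.4 q1 -0.29 q7 0.18 z [-0.104 -0.027 -0.994] w 0.0855 F [-0.3  0.4  0.4]
-0.001 -0.003 -0.026 0.02; -0.001 -0.003 -0.026 0.02; -0.001 -0.003 -0.026 0.02; -0.001 -0.003 -0.026 0.02
15679 [0.65204098 0.03529706 0.13278123] ((0.6540999412536621, 0.0396786630153656), 0.056094538420438766) 0.12500101462821223 0.14499423321015115
```

View pics/w11.png

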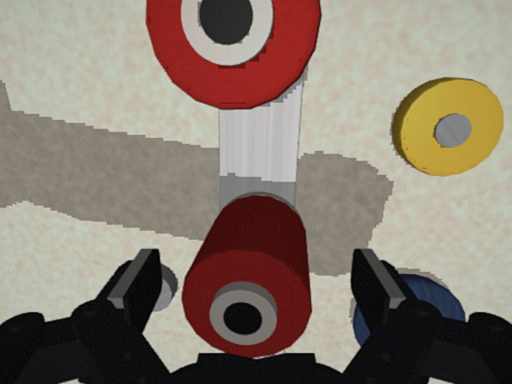

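The second reel stands on the ledge too. I lift and go to look at the winder.

Emit:
step_arm(series="-0.001 -0.003 -0.026 0; -0.001 -0.003 -0.026 0; -0.001 -0.003 -0.026 0; -0.001 -0.003 -0.026 0; -0.001 -0.003 -0.026 0")

```text
t: 36.45
eef_pos: [0.6449, 0.028, 0.1902]
orientation: [0.703, 0.709, -0.049, -0.03]
wrist_force: [0.4, 0.7, 0.2]
gripper_width: 0.0855
```

```bash
python3 q.py|head -1; python3 -c "
from h import *
plan(.50,-.26,.26,0,10)"
```

```text
36.45 tcp [0.6449 0.028  0.1902] z [-0.1109 -0.0278 -0.9934] q [-0.3057  0.7098  0.423   1.3383 -0.2509  1.2618  0.1389] dq [-0.011 -0.185  0.055 -0.272  0.075  0.444 -0.055]
t 36.45 TIP [0.6489 0.029  0.226 ] yaw 0.4 q1 -0.31 q7 0.14 z [-0.111 -0.028 -0.993] w 0.0855 F [0.4 0.7 0.2]
-0.029 -0.015 -0.001 0.01; -0.029 -0.015 -0.001 0.01; -0.029 -0.015 -0.001 0.01; -0.029 -0.015 -0.001 0.01; -0.029 -0.015 -0.001 0.01
-0.029 -0.015 -0.001 0.01; -0.029 -0.015 -0.001 0.01; -0.029 -0.015 -0.001 0.01; -0.029 -0.015 -0.001 0.01; -0.029 -0.015 -0.001 0.01
```

Emit:
step_arm(series="-0.029 -0.015 -0.004 0; -0.029 -0.015 -0.004 0; -0.029 -0.015 -0.004 0; -0.029 -0.015 -0.004 0; -0.029 -0.015 -0.004 0")

```text
t: 37.08
eef_pos: [0.5749, -0.1173, 0.2248]
orientation: [0.7, 0.712, -0.046, -0.028]
wrist_force: [0.2, -0.6, -0.5]
gripper_width: 0.0853
```

Emit:
step_arm(series="-0.029 -0.015 -0.004 0; -0.029 -0.015 -0.004 0; -0.029 -0.015 -0.004 0; -0.025 -0.015 -0.004 0; -0.015 -0.01 0 0")

```text
t: 37.7
eef_pos: [0.5057, -0.2509, 0.253]
orientation: [0.701, 0.711, -0.046, -0.027]
wrist_force: [-0.3, 0.8, 0.3]
gripper_width: 0.0855
```

```bash
python3 q.py|head -1; python3 -c "
from h import *
p,d,c,P=shot('wrist','w12');W=cloud(d,c,P);np.savez('w12.npz',p=p,W=W)
for zr in ((.066,.073),(.112,.124)):
  m=(W[...,0]>.35)&(W[...,0]<.65)&(W[...,1]<-.2)&(W[...,1]>-.5)&(W[...,2]>zr[0])&(W[...,2]<zr[1])
  X=W[m][:,:2].astype(np.float32);print(len(X),cv2.minAreaRect(X),cv2.minEnclosingCircle(X))
"
```

```text
37.7 tcp [ 0.5057 -0.2509  0.253 ] z [-0.1034 -0.0274 -0.9943] q [ 0.0901  0.5112  0.4785  1.533  -0.1611  1.2282  0.5975] dq [ 0.21  -0.043  0.002  0.059  0.017 -0.025  0.239]
15215 ((0.534908652305603, -0.3526607155799866), (0.19939503073692322, 0.19846390187740326), 6.837930202484131) ((0.5193666815757751, -0.35531195998191833), 0.12759657204151154)
1714 ((0.4974701404571533, -0.3491095006465912), (0.12657418847084045, 0.04890402406454086), 80.07296752929688) ((0.5068376064300537, -0.3507550358772278), 0.06421449780464172)
```

View pics/w12.png

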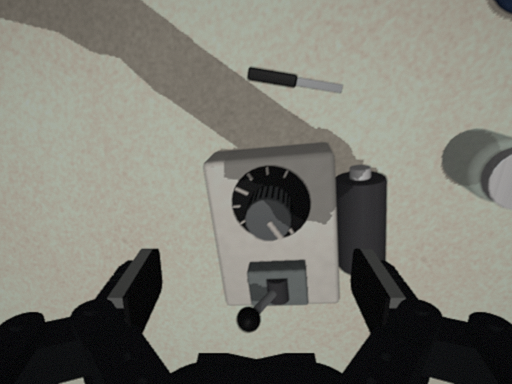

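```bash
python3 -c "
import numpy as np,cv2
f=np.load('w12.npz');p=f['p'];W=f['W']
m=(W[...,2]>.113)&(W[...,2]<.124)&(abs(W[...,0]-.506)<.04)&(abs(W[...,1]+.312)<.035)
X=W[m];print(len(X),cv2.minEnclosingCircle(X[:,:2].astype(np.float32)))
g=p.astype(int).sum(-1)
print(np.percentile(g[m],[5,50,90,98]))
b=m&(g>np.percentile(g[m],50)+60)
Y=W[b];c=np.array(cv2.minEnclosingCircle(X[:,:2].astype(np.float32))[0]);print(len(Y),Y.mean(0),np.degrees(np.arctan2(*(Y[:,:2].mean(0)-c)[::-1])))
mm=(W[...,2]>.066)&(W[...,2]<.073)&(W[...,0]>.35)&(W[...,0]<.65)&(W[...,1]<-.2)&(W[...,1]>-.5)&(g>300)
print(cv2.minAreaRect(W[mm][:,:2].astype(np.float32)))
a=p[140:320,195:400,::-1];cv2.imwrite('pics/z12.png',cv2.convertScaleAbs(cv2.resize(a,(680,597),interpolation=cv2.INTER_CUBIC),alpha=1.8))
"
```

```text
1602 ((0.5045163631439209, -0.3117210268974304), 0.025364549830555916)
[111.   245.   265.   449.98]
127 [ 0.51088277 -0.32296914  0.11891713] -60.4902198955942
((0.5097149610519409, -0.35622936487197876), (0.1483563333749771, 0.19771309196949005), 7.105405330657959)
```

View pics/z12.png

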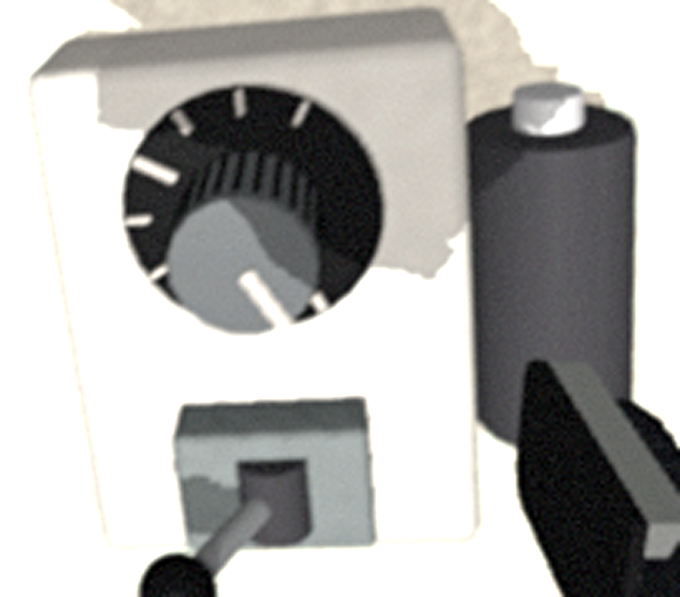

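The pointer is at 0: tick 0 is at world −53° and the pointer is aligned with it. Sleeve axis ≈ (.504,−.312), winder yaw 7°. It needs +180° clockwise, so I pre-rotate the tool counter-clockwise first.

```bash
python3 -c "
from h import *
plan(.5025,-.312,.2,84,10)"
```

```text
t 37.75 TIP [ 0.5076 -0.2524  0.289 ] yaw 0.5 q1 0.09 q7 0.60 z [-0.105 -0.029 -0.994] w 0.0852 F [-2.7 -1.8  0.7]
-0.006 0.000 0.009 -1.39; -0.006 -0.000 0.009 -1.39; -0.005 -0.001 0.009 -1.39; -0.005 -0.002 0.009 -1.39; -0.004 -0.003 0.009 -1.39
-0.004 -0.003 0.009 -1.39; -0.003 -0.004 0.009 -1.39; -0.002 -0.004 0.009 -1.39; -0.002 -0.005 0.009 -1.39; -0.001 -0.005 0.009 -1.39
```

Emit:
step_arm(series="-0.006 0.000 0.009 -1.4; -0.006 -0.000 0.009 -1.4; -0.005 -0.001 0.009 -1.4; -0.005 -0.002 0.009 -1.4; -0.004 -0.003 0.009 -1.4")

```text
t: 38.38
eef_pos: [0.5041, -0.2771, 0.2066]
orientation: [0.388, 0.92, -0.032, -0.043]
wrist_force: [0.4, -0.9, -0.4]
gripper_width: 0.0852
```

Emit:
step_arm(series="-0.004 -0.003 0.009 -1.4; -0.003 -0.004 0.009 -1.4; -0.002 -0.004 0.009 -1.4; -0.002 -0.005 0.009 -1.4; -0.001 -0.005 0.009 -1.4")

```text
t: 39.0
eef_pos: [0.5034, -0.2967, 0.1585]
orientation: [0.015, 0.998, -0.011, -0.052]
wrist_force: [0.9, -0.1, 0.5]
gripper_width: 0.0853
```

```bash
python3 q.py|head -1;python3 -c "
from h import *
plan(.5025,-.312,.14,84,3)"
```

```text
39.0 tcp [ 0.5034 -0.2967  0.1585] z [-0.1035 -0.0194 -0.9944] q [0.4292 0.5962 0.0484 1.5988 0.0432 1.0312 1.987 ] dq [ 0.263  0.097 -0.343  0.039  0.201 -0.137  1.067]
t 39.00 TIP [ 0.5071 -0.296   0.1943] yaw 88.3 q1 0.43 q7 1.99 z [-0.103 -0.019 -0.994] w 0.0853 F [ 0.9 -0.1  0.5]
-0.000 -0.005 0.018 0.24; -0.001 -0.005 0.018 0.24; -0.001 -0.005 0.018 0.24
```

Emit:
step_arm(series="0 -0.007 0.012 0; -0.002 -0.006 0.012 0; -0.001 -0.002 0.012 0; 0 0 0 0; 0 0 0 0")

```text
t: 39.62
eef_pos: [0.5027, -0.3112, 0.1188]
orientation: [0.017, 0.998, -0.009, -0.053]
wrist_force: [0.1, 0.2, 0.6]
gripper_width: 0.0855
```

```bash
python3 q.py|head -1;python3 -c "
from h import *
plan(.5025,-.312,.083,90,3)
p,d,c,P=shot('wrist','w13')"
```

```text
39.62 tcp [ 0.5027 -0.3112  0.1188] z [-0.1053 -0.0168 -0.9943] q [0.4517 0.6512 0.0488 1.6191 0.0429 0.9574 2.0023] dq [-0.002  0.006 -0.     0.006 -0.001  0.001 -0.005]
t 39.62 TIP [ 0.5065 -0.3106  0.1546] yaw 88.1 q1 0.45 q7 2.00 z [-0.105 -0.017 -0.994] w 0.0855 F [0.1 0.2 0.6]
-0.001 -0.000 0.024 -0.11; -0.001 -0.000 0.024 -0.11; -0.001 0.000 0.024 -0.11
```

View pics/w13.png

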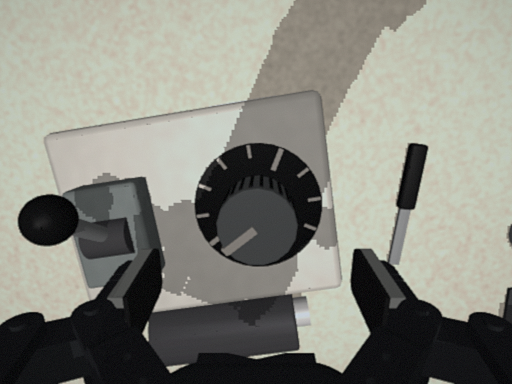

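Emit:
step_arm(series="-0.001 0 0.024 0; -0.001 0 0.024 0; -0.001 0 0.022 0; 0 0 0 0; 0 0 0 0")

```text
t: 40.3
eef_pos: [0.5021, -0.313, 0.0513]
orientation: [0.017, 0.999, -0.011, -0.048]
wrist_force: [-1.1, 0.5, 0.4]
gripper_width: 0.0853
```

```bash
python3 q.py|head -1;python3 -c "
from h import *
plan(.5025,-.312,.083,90,1)"
```

```text
40.3 tcp [ 0.5021 -0.313   0.0513] z [-0.097  -0.0206 -0.9951] q [0.4562 0.7331 0.047  1.6816 0.0453 0.8039 1.9971] dq [-0.001  0.003 -0.     0.004 -0.002  0.004  0.   ]
t 40.30 TIP [ 0.5056 -0.3123  0.0871] yaw 88.2 q1 0.46 q7 2.00 z [-0.097 -0.021 -0.995] w 0.0853 F [-1.1  0.5  0.4]
0.003 0.000 0.004 -0.31
```

Emit:
step_arm(series="0.003 0 0.003 0; 0 0 0 0")

```text
t: 40.55
eef_pos: [0.4998, -0.3136, 0.0504]
orientation: [0.017, 0.999, -0.012, -0.047]
wrist_force: [0.2, -0.2, -0.9]
gripper_width: 0.0854
```

Emit:
step_arm(series="0 0 0 0; 0 0 0 0; 0 0 0 0; 0 0 0 0", claw=1)

```text
t: 41.05
eef_pos: [0.5003, -0.312, 0.0518]
orientation: [0.017, 0.999, -0.011, -0.046]
wrist_force: [-0.4, -1.3, -0.8]
gripper_width: 0.0464
```

```bash
python3 q.py|head -1;python3 -c "
from h import *
plan(.5025,-.312,.083,90,1)"
```

```text
41.05 tcp [ 0.5003 -0.312   0.0518] z [-0.0927 -0.0202 -0.9955] q [0.4581 0.7283 0.0455 1.6907 0.044  0.7958 1.9984] dq [ 0.002 -0.001 -0.     0.    -0.002  0.001 -0.001]
t 41.05 TIP [ 0.5037 -0.3113  0.0877] yaw 88.1 q1 0.46 q7 2.00 z [-0.093 -0.02  -0.995] w 0.0464 F [-0.4 -1.3 -0.8]
0.001 -0.001 0.005 -0.31
```

Emit:
step_arm(series="0 0 0 1.5; 0 0 0 1.5; 0 0 0 1.5; 0 0 0 1.5; 0 0 0 1.5")

```text
t: 41.68
eef_pos: [0.5013, -0.3114, 0.0515]
orientation: [0.41, 0.911, -0.024, -0.037]
wrist_force: [-3.4, -0.9, 1.5]
gripper_width: 0.0469
```

```bash
python3 q.py|head -1;python3 -c "
from h import *
plan(.5025,-.312,.083,90,1)"
```

```text
41.67 tcp [ 0.5013 -0.3114  0.0515] z [-0.088 -0.013 -0.996] q [ 0.325   0.7442  0.2736  1.6946 -0.1789  0.7998  1.3888] dq [-0.208  0.041  0.365  0.012 -0.363  0.022 -0.968]
t 41.67 TIP [ 0.5045 -0.3109  0.0873] yaw 41.6 q1 0.33 q7 1.39 z [-0.088 -0.013 -0.996] w 0.0469 F [-3.4 -0.9  1.5]
0.000 -0.002 0.005 -8.07
```

Emit:
step_arm(series="0 0 0 1.5; 0 0 0 1.5; 0 0 0 1.5; 0 0 0 1.5; 0 0 0 1.5")

```text
t: 42.3
eef_pos: [0.5014, -0.3118, 0.0518]
orientation: [0.739, 0.672, -0.033, -0.024]
wrist_force: [-3.9, 1.0, 1.0]
gripper_width: 0.0466
```

Emit:
step_arm(series="0 0 0 1.5; 0 0 0 1.5; 0 0 0 1.5; 0 0 0 1.5; 0 0 0 1.5")

```text
t: 42.92
eef_pos: [0.5006, -0.312, 0.0517]
orientation: [0.944, 0.327, -0.039, -0.009]
wrist_force: [-0.6, 1.1, 0.3]
gripper_width: 0.0465
```

```bash
python3 q.py|head -1;python3 -c "
from h import *
plan(.5025,-.312,.083,90,1)"
```

```text
42.92 tcp [ 0.5006 -0.312   0.0517] z [-0.0793 -0.0092 -0.9968] q [ 0.0829  0.8401  0.7261  1.7091 -0.6061  0.9005  0.1512] dq [-0.175  0.118  0.35   0.012 -0.309  0.134 -0.997]
t 42.92 TIP [ 0.5034 -0.3116  0.0876] yaw -51.9 q1 0.08 q7 0.15 z [-0.079 -0.009 -0.997] w 0.0465 F [-0.6  1.1  0.3]
-0.001 -0.000 0.005 6.35
```

Emit:
step_arm(series="0 0 0 1.5; 0 0 0 1.5; 0 0 0 1.5; 0 0 0 1.4; 0 0 0 0")

```text
t: 43.55
eef_pos: [0.5004, -0.311, 0.0513]
orientation: [0.999, 0.016, -0.04, 0.003]
wrist_force: [-1.0, -0.4, 1.7]
gripper_width: 0.0468
```

```bash
python3 q.py|head -1;python3 -c "
from h import *
plan(.5025,-.312,.083,-92,1)
shot('wrist','w14')"
```

```text
43.55 tcp [ 0.5004 -0.311   0.0513] z [-0.0808 -0.0067 -0.9967] q [ 0.0061  0.9052  0.8941  1.7111 -0.7519  0.9817 -0.3549] dq [ 0.009 -0.006 -0.01   0.001  0.002  0.     0.005]
t 43.55 TIP [ 0.5033 -0.3108  0.0872] yaw -88.1 q1 0.01 q7 -0.35 z [-0.081 -0.007 -0.997] w 0.0468 F [-1.  -0.4  1.7]
-0.000 0.001 0.004 0.64
```

View pics/w14.png

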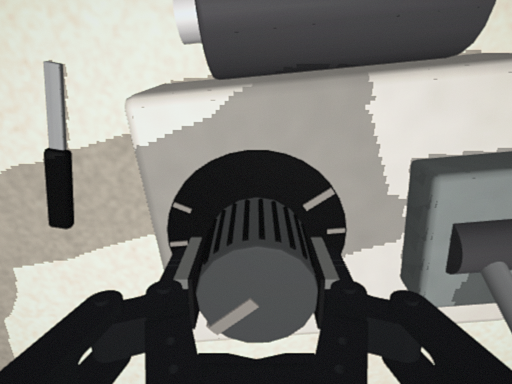

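Emit:
step_arm(series="0 0 0 0.5; 0 0 0 0")

```text
t: 43.85
eef_pos: [0.5004, -0.3108, 0.0513]
orientation: [0.999, -0.009, -0.04, 0.003]
wrist_force: [-0.0, -1.6, 0.1]
gripper_width: 0.0469
```

Emit:
step_arm(series="0 0 0 0; 0 0 0 0; 0 0 0 0; 0 0 0 0", claw=-1)

```text
t: 44.35
eef_pos: [0.5004, -0.3117, 0.051]
orientation: [0.999, -0.005, -0.041, 0.004]
wrist_force: [-0.0, -0.3, -0.5]
gripper_width: 0.0855
```

Emit:
step_arm(series="0.001 0 -0.025 0; 0.001 0 -0.025 0; 0.001 0 -0.025 0; 0.001 0 -0.025 0; 0.001 0 -0.025 0")

```text
t: 44.98
eef_pos: [0.5148, -0.3093, 0.1762]
orientation: [0.999, -0.004, -0.043, 0.003]
wrist_force: [0.3, -0.4, 0.5]
gripper_width: 0.0856
```

```bash
python3 q.py|head -1;python3 -c "
from h import *
plan(.5025,-.312,.25,-92,1)
p,d,c,P=shot('wrist','w15');W=cloud(d,c,P)
m=(W[...,2]>.113)&(W[...,2]<.124)&(abs(W[...,0]-.506)<.04)&(abs(W[...,1]+.312)<.035)
g=p.astype(int).sum(-1);b=m&(g>np.percentile(g[m],50)+60)
Y=W[b][:,:2];print(len(Y),Y.mean(0))
vx=cv2.fitLine(Y.astype(np.float32),cv2.DIST_L2,0,.01,.01).ravel();print(vx,np.degrees(np.arctan2(vx[1],vx[0])))
"
```

```text
44.98 tcp [ 0.5148 -0.3093  0.1762] z [-0.0867 -0.006  -0.9962] q [-0.048   0.7917  1.0128  1.5536 -0.6205  1.233  -0.5108] dq [-0.053 -0.175  0.143 -0.309  0.193  0.413 -0.179]
t 44.98 TIP [ 0.5179 -0.3091  0.212 ] yaw -90.4 q1 -0.05 q7 -0.51 z [-0.087 -0.006 -0.996] w 0.0856 F [ 0.3 -0.4  0.5]
-0.019 0.003 -0.036 0.26
659 [ 0.49111736 -0.31141576]
[ 0.08151485  0.99667215  0.49111736 -0.31141576] 85.32435
```

View pics/w15.png

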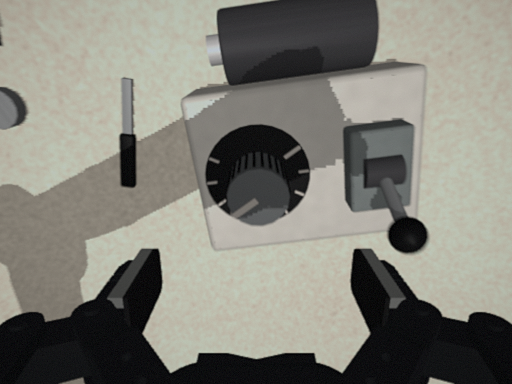

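```bash
python3 -c "
from h import *
p,d,c,P=shot('wrist');W=cloud(d,c,P)
a=p[110:240,190:330,::-1];cv2.imwrite('pics/z15.png',cv2.convertScaleAbs(cv2.resize(a,(640,594),interpolation=cv2.INTER_CUBIC),alpha=2.2))
m=(W[...,2]>.113)&(W[...,2]<.124)&(np.hypot(W[...,0]-.504,W[...,1]+.312)<.0225)
q=p.astype(int);  s=(q[...,0]-q[...,2])  # white-warm stripe vs grey
print(np.percentile(s[m],[5,50,90,97]), np.percentile(q[...,0][m],[5,50,90,97]))
b=m&(s>np.percentile(s[m],50)+12); 
Y=W[b][:,:2];print(len(Y),Y.mean(0))
vx=cv2.fitLine(Y.astype(np.float32),cv2.DIST_L2,0,.01,.01).ravel();print(np.degrees(np.arctan2(vx[1],vx[0])), np.degrees(np.arctan2(*(Y.mean(0)-[.504,-.312])[::-1])))
"
```

```text
[-4. -2.  0.  9.] [ 58.   61.   93.7 119. ]
12 [ 0.49961225 -0.3048883 ]
-50.84883 121.67359254225592
```

View pics/z15.png

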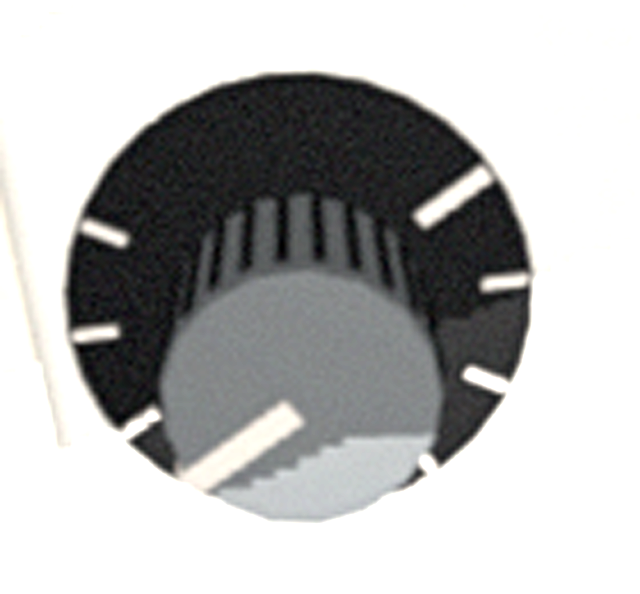

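The pointer is directly opposite the thick 0 tick, so it is on 6 (fitted angle ≈129°, expected 127°). I check the whole scene before touching the lever.

```bash
python3 -c "
from h import *
np.set_printoptions(precision=4,suppress=True)
p,d,c,P=shot('scene','s16');W=cloud(d,c,P)
X=W[(W[...,0]>.3)&(W[...,0]<.6)&(W[...,1]>.24)&(W[...,1]<.5)&(W[...,2]>.03)&(W[...,2]<.037)]
print('tray',cv2.minAreaRect(X[:,:2].astype(np.float32)))
for y in(.127,.03):
  X=W[(abs(W[...,0]-.65)<.05)&(abs(W[...,1]-y)<.04)&(W[...,2]>.126)&(W[...,2]<.14)]
  print(len(X),cv2.minEnclosingCircle(X[:,:2].astype(np.float32)),X[:,2].min(),X[:,2].max())
for n in ('core1','reel1'): print(n,[(round(o['p'],2),np.round([float(x) for x in o['extent']])) for o in spotter.spot_in('scene',n)])
a=p[140:260,220:440,::-1];cv2.imwrite('pics/z16.png',cv2.resize(a,(792,432),interpolation=cv2.INTER_CUBIC))
"
```

```text
tray ((0.45518559217453003, 0.3590905964374542), (0.12147103250026703, 0.1725487858057022), 83.87427520751953)
289 ((0.6483485102653503, 0.12811514735221863), 0.025325698778033257) 0.1261763771043235 0.13847924996414496
283 ((0.6514315605163574, 0.031747005879879), 0.025549625977873802) 0.1260583859341209 0.1397066552191587
core1 [(0.57, array([378., 195., 404., 208.])), (0.49, array([374., 191., 387., 209.]))]
reel1 [(0.9, array([303., 209., 323., 240.])), (0.9, array([262., 204., 284., 234.]))]
```

View pics/z16.png

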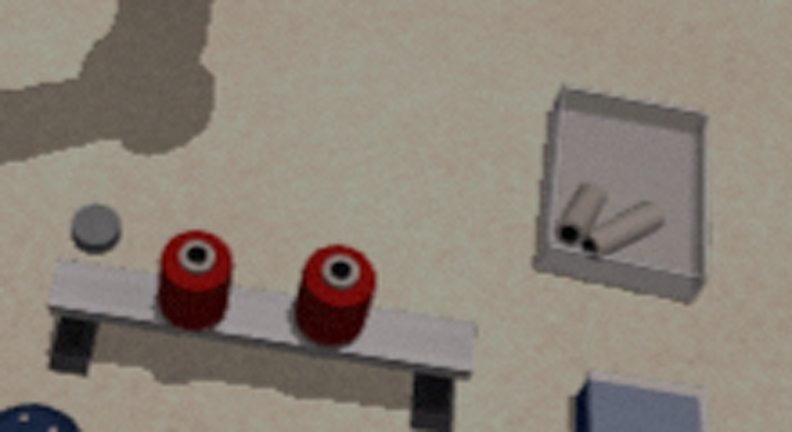

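View pics/s16.png

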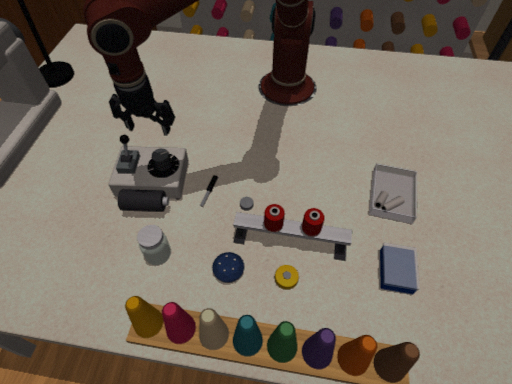

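All checks pass: both reels stand upright within 2 mm of the ledge's centre line, both cores lie in the tray, and the sleeve is at 6. Now the lever, pushed with shut fingers from the front.

```bash
python3 -c "
from h import *
plan(.43,-.416,.2,-90,6)"
```

```text
t 45.23 TIP [ 0.5175 -0.3086  0.2103] yaw -90.4 q1 -0.05 q7 -0.51 z [-0.088 -0.005 -0.996] w 0.0854 F [ 0.6 -0.6 -0.6]
-0.014 0.018 0.003 -0.01; -0.014 0.018 0.003 -0.01; -0.014 0.018 0.003 -0.01; -0.014 0.018 0.003 -0.01; -0.014 0.018 0.003 -0.01
-0.014 0.018 0.003 -0.01
```

Emit:
step_arm(series="-0.02 0.008 0.001 0; -0.02 0.014 0.001 0; -0.016 0.018 0.001 0; -0.014 0.02 0.001 0; -0.01 0.02 0.002 0", claw=1)

```text
t: 45.85
eef_pos: [0.4304, -0.3841, 0.1678]
orientation: [0.999, -0.001, -0.049, -0.003]
wrist_force: [-0.5, -0.5, -0.3]
gripper_width: 0.0002
```

Emit:
step_arm(series="0 0.018 0 0; 0 0.005 0 0; 0 0 0 0")

```text
t: 46.22
eef_pos: [0.4272, -0.4069, 0.1642]
orientation: [0.999, -0.003, -0.051, -0.005]
wrist_force: [0.3, -0.5, -0.0]
gripper_width: -0.0003
```

```bash
python3 q.py|head -1;python3 -c "
from h import *
plan(.435,-.416,.13,-90,4)
p,d,c,P=shot('wrist','w17');W=cloud(d,c,P)
m=(W[...,2]>.14)&(W[...,2]<.17)&(abs(W[...,0]-.487)<.03)&(abs(W[...,1]+.414)<.03)
if m.any(): print('ball',W[m].mean(0),W[m].min(0),W[m].max(0))"
```

```text
46.23 tcp [ 0.4272 -0.4069  0.1642] z [-0.1028  0.0105 -0.9946] q [ 0.1668  0.7866  0.9872  1.5897 -0.5976  1.1939 -0.3031] dq [-0.003  0.009 -0.007  0.008 -0.006  0.002  0.002]
t 46.23 TIP [ 0.4309 -0.4073  0.2   ] yaw -90.4 q1 0.17 q7 -0.30 z [-0.103  0.011 -0.995] w -0.0003 F [ 0.3 -0.5 -0. ]
0.003 0.002 0.017 -0.02; 0.003 0.002 0.017 -0.02; 0.003 0.002 0.017 -0.02; 0.003 0.002 0.017 -0.02
ball [ 0.49006748 -0.41384292  0.15352448] [ 0.47582966 -0.42645577  0.1440049 ] [ 0.50113964 -0.40153002  0.15888581]
```

View pics/w17.png

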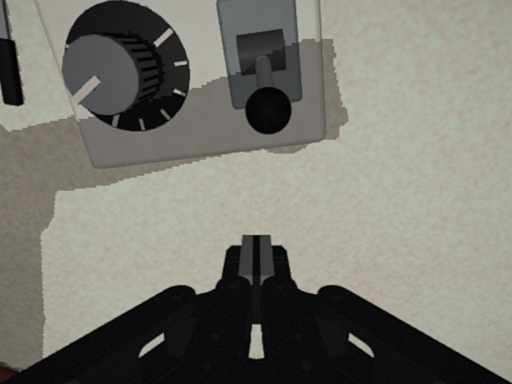

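The ball is at (.488,−.414), straight ahead of the shut fingers at pixel (268,110). I lower and push.

Emit:
step_arm(series="0.003 0.003 0.018 0; 0.003 0.003 0.018 0; 0.003 0.002 0.018 0; 0.002 0.001 0.014 0; 0 0 0 0")

```text
t: 46.9
eef_pos: [0.4323, -0.4119, 0.088]
orientation: [0.999, -0.001, -0.053, -0.007]
wrist_force: [-0.0, -0.0, 0.3]
gripper_width: 0.0
```

```bash
python3 q.py|head -1;python3 -c "
from h import *
plan(.519,-.409,.13,-90,6)"
```

```text
46.9 tcp [ 0.4323 -0.4119  0.088 ] z [-0.105   0.0149 -0.9944] q [ 0.2044  0.8778  0.9192  1.639  -0.6763  1.0745 -0.253 ] dq [-0.001 -0.008  0.016 -0.013 -0.002 -0.006  0.003]
t 46.90 TIP [ 0.4361 -0.4124  0.1238] yaw -90.2 q1 0.20 q7 -0.25 z [-0.105  0.015 -0.994] w 0.0000 F [-0.  -0.   0.3]
0.014 -0.001 -0.002 -0.01; 0.014 -0.001 -0.002 -0.01; 0.014 -0.001 -0.002 -0.01; 0.014 -0.001 -0.002 -0.01; 0.014 -0.001 -0.002 -0.01
0.014 -0.001 -0.002 -0.01
```

Emit:
step_arm(series="0.014 0 -0.003 0; 0.014 -0.001 -0.003 0; 0.014 -0.001 -0.002 0; 0.014 -0.001 -0.002 0; 0.01 -0.001 -0.002 0")

```text
t: 47.52
eef_pos: [0.503, -0.4095, 0.0961]
orientation: [0.999, -0.002, -0.052, -0.006]
wrist_force: [-1.4, 0.5, -0.7]
gripper_width: 0.0001
```

```bash
python3 q.py|head -1;python3 -c "
from h import *
plan(.519,-.409,.13,-90,2)
shot('wrist','w18')"
```

```text
47.52 tcp [ 0.503  -0.4095  0.0961] z [-0.1045  0.0117 -0.9945] q [ 0.1767  0.9342  0.9195  1.4656 -0.6805  1.1822 -0.3783] dq [-0.029  0.073 -0.005 -0.214 -0.006  0.133 -0.154]
t 47.52 TIP [ 0.5068 -0.4099  0.1319] yaw -90.2 q1 0.18 q7 -0.38 z [-0.104  0.012 -0.994] w 0.0001 F [-1.4  0.5 -0.7]
0.006 -0.000 0.000 -0.02; 0.006 -0.000 0.000 -0.02
```

View pics/w18.png

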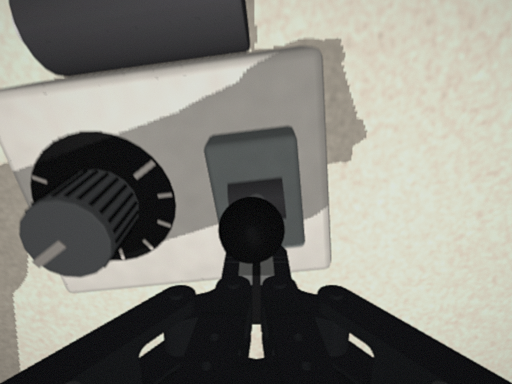

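Contact on the ball, and it's moving over. I continue in small steps, watching the force.

Emit:
step_arm(series="0.006 0 0 0; 0.005 0 0 0; 0.003 0 0 0")

```text
t: 47.95
eef_pos: [0.5166, -0.4081, 0.0938]
orientation: [0.998, -0.001, -0.055, -0.007]
wrist_force: [-6.9, 2.1, 5.7]
gripper_width: -0.0002
```

```bash
python3 -c "
from h import *
plan(.519,-.409,.13,-90,2)
p,d,c,P=shot('wrist','w19');W=cloud(d,c,P)
m=(W[...,2]>.14)&(W[...,2]<.175)&(abs(W[...,0]-.54)<.04)&(abs(W[...,1]+.41)<.025)&(np.arange(384)[:,None]<260)
print(W[m].mean(0),W[m].min(0),W[m].max(0))"
```

```text
t 47.95 TIP [ 0.5205 -0.4087  0.1295] yaw -90.2 q1 0.18 q7 -0.40 z [-0.109  0.015 -0.994] w -0.0002 F [-6.9  2.1  5.7]
-0.001 0.000 -0.000 -0.02; -0.001 0.000 -0.000 -0.02
[ 0.54914446 -0.40748651  0.1522119 ] [ 0.52750313 -0.42272706  0.140005  ] [ 0.55891215 -0.39452453  0.1591603 ]
```

View pics/w19.png

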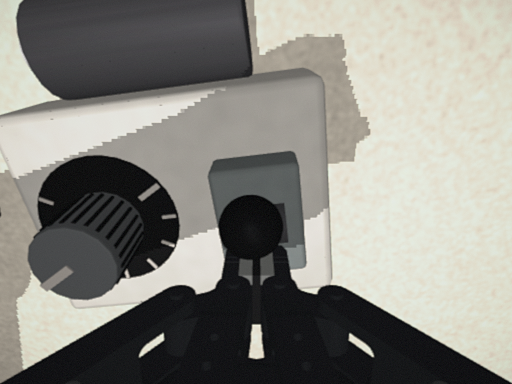

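The ball centre is at x≈.546, z≈.146, which is the fully-on position, and the force is rising against the stop. I retreat.

Emit:
step_arm(series="0.002 0 0 0; -0.02 0 0 0; -0.02 0 0 0; -0.025 0 -0.005 0; -0.02 0 -0.03 0")

```text
t: 48.62
eef_pos: [0.4386, -0.4077, 0.136]
orientation: [0.999, -0.001, -0.054, -0.008]
wrist_force: [0.5, -0.7, -0.1]
gripper_width: 0.0004
```

Emit:
step_arm(series="0 0 -0.03 0; 0 0 -0.03 0; 0 0 0 0; 0 0 0 0")

```text
t: 49.12
eef_pos: [0.4472, -0.4114, 0.2001]
orientation: [0.999, -0.002, -0.048, -0.005]
wrist_force: [-1.0, 0.3, -0.7]
gripper_width: 0.0001
```

```bash
python3 -c "
from h import *
plan(.43,-.409,.2,-90,2)
p,d,c,P=shot('wrist','w20');W=cloud(d,c,P)
m=(W[...,2]>.14)&(W[...,2]<.175)&(abs(W[...,0]-.54)<.04)&(abs(W[...,1]+.41)<.025)
print('ball',W[m].mean(0),W[m].min(0),W[m].max(0))
p,d,c,P=shot('scene','s20');W=cloud(d,c,P)
X=W[(W[...,0]>.3)&(W[...,0]<.6)&(W[...,1]>.24)&(W[...,1]<.5)&(W[...,2]>.03)&(W[...,2]<.037)]
print('tray',cv2.minAreaRect(X[:,:2].astype(np.float32)))
for y in(.127,.03):
  X=W[(abs(W[...,0]-.65)<.05)&(abs(W[...,1]-y)<.04)&(W[...,2]>.126)&(W[...,2]<.14)]
  print(len(X),cv2.minEnclosingCircle(X[:,:2].astype(np.float32)))
b=cv2.imread('pics/w20.png');a=p[100:260,100:440,::-1]
cv2.imwrite('pics/z20.png',np.vstack([cv2.resize(b[:220],(640,275)),cv2.resize(a,(640,301))]))
"
```

```text
t 49.12 TIP [ 0.4507 -0.4118  0.2359] yaw -90.3 q1 0.17 q7 -0.35 z [-0.097  0.01  -0.995] w 0.0001 F [-1.   0.3 -0.7]
-0.009 -0.001 0.019 -0.02; -0.009 -0.001 0.019 -0.02
ball [ 0.54546765 -0.40709483  0.15369074] [ 0.53275139 -0.41923542  0.14439447] [ 0.55779695 -0.39419777  0.1593897 ]
tray ((0.4547246992588043, 0.35956740379333496), (0.12120115756988525, 0.17301182448863983), 84.13117218017578)
296 ((0.648276686668396, 0.1279551088809967), 0.0259001012891531)
287 ((0.6523127555847168, 0.03173349052667618), 0.02555253356695175)
```

View pics/z20.png

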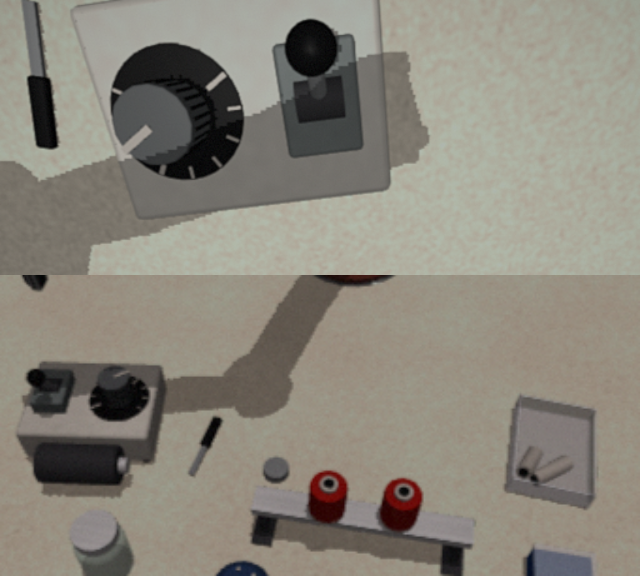

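Lever fully on (ball 29 mm behind its pivot), sleeve on 6, reels on the ledge and cores in the tray; the gripper is free of everything. I hand it in.

```bash
python3 -c "
from workcell import env
print(env.sign_off())"
```

```text
the job is handed in; nothing more can be done
None
```

The winder is set up and switched on. I put both empty cores in the tray, stood both full reels on the ledge and turned the sleeve from 0 to 6. Then I pushed the lever fully over to the back and handed the job in at about 49 s.

**Last checks, all passing:**
- **Sleeve:** the pointer lies opposite the thick 0 tick, which is 6. A rough fit gave about 129° against the expected 127°, but from only 12 pixels, so the picture is the stronger evidence.
- **Lever:** the ball is 29 mm behind its pivot, the full-on position.
- **Reels:** both are upright, their axes about 2 mm from the ledge's centre line.
- **Cores:** both lie inside the tray.
- **Other things:** nothing else looked moved in the pictures, and the gripper is clear.

**Off along the way:**
- **Reported tool position:** the fingers end about 36 mm short of the reported tool point. My first grasp closed on nothing and did no harm, and I corrected for this afterwards.
- **Tool tilt:** the tool drifted to about 6° off vertical during moves. The reels were released slightly tilted and settled upright.
- **Tray:** it was knocked about 15 mm aside mid-run, and the cores tipped over but stayed inside.
- **Side camera:** it disagreed with the scene camera by about 6 mm in y. The wrist camera matched the scene camera to about 2 mm, so I relied on those two.

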